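# Shut down the gas-detector test bench and pack the instruments

### The arm

A 7-joint arm with a two-finger parallel gripper is mounted at the origin on the work surface. World frame = base frame: x ahead of the robot, y to its left, z up, the work surface at z = 0. Lengths are in m, angles in degrees, forces in N, time in s.
With the tool pointing down it reaches from about 0.4 to 0.875 m from the base axis. Payload 19.3 kg.
Tool frame: the origin (TCP) lies between the finger pads; the fingertips stand 11 mm ahead of it and the grasp point (between the pads) lies 8 mm behind it; z points along the fingers, y is the line along which they close (so a half turn about z gives the same grasp; the last joint's range is limited). The gripper opens to 85 mm and grips with 20 to 120 N. Pads are 22 mm wide; open, the fingers measure 114 mm over their backs; the gripper's body (76 mm by 85 mm) begins 54 mm behind the grasp point. The pads swing forward as they close: fully open they stand 13 mm farther back than shut.
Start: joints at [70.921, 29.874, -2.08, 91.645, 1.215, 58.505, -6.463], TCP at [0.162, -0.604, 0.242] pointing down, gripper open.
Joint ranges: [-166.77, 166.77], [-17.47, 122.26], [-85.68, 81.53], [9.62, 139.38], [-72.42, 252.41], [9.2, 110.78], [-144.41, 144.41]. Speed limits (degrees/s): [108.29, 108.29, 136.94, 136.94, 172.46, 172.46, 172.46].

### API

Orientations are given as [roll, pitch, yaw] about the fixed x, y, z axes, in that order (R = Rz(yaw) Ry(pitch) Rx(roll)).
In Python, from workcell import bot gives the robot as it stands.
- The arm moves only by the tool send_rows, never from a script. Its argument "commands" is a list that holds one entry, the list of rows, each a list of 7 numbers: the shift along the tool's x, y, z in mm, then the turn, a rotation vector about the tool's x, y, z in degrees, then the opening, from 0 (shut) to 1 (fully open). In form: [[[x, y, z, wx, wy, wz, fingers], ...]]. A call has exactly 10 rows; each row shifts and turns the commanded pose from where the row before left it, along the tool's axes as they then stand; what a row does not reach is not made up. A row lasts 1/8 s, in which the tool goes at most 62.5 mm and 10.7 degrees, less where a joint would pass 70% of its speed; a pose out of reach is approached as far as the arm can. A call with a gripper value outside its range is refused whole. The fingers move at their own pace and stop on an object; "newtons" is the grip in N (left out, the last holds). Time passes only in rows, so rows that do not move let the fingers close, or fill a call up. It gives the time, the measured TCP pose, the force, the opening and the grip force at its end, in the units of the state.
- bot.get_obs(): the state, without advancing time (a new reading comes with each control period).
- bot.grab_frame(name): name is "scene" or "top" or "wrist"; returns the picture (384x512x3 uint8, red, green, blue); there is no depth.
- bot.get_calibration(name): a dict with "fov_y" (degrees; the focal length in pixels is half the picture's height over the tangent of half this angle, whatever the lens; pixels are square), "cx", "cy" (the principal point, pixels), "R" (3x3) and "t" (3): a world point X has camera coordinates R X + t; the wrist camera has in their place "hand_eye" (4x4, takes a point from camera to tool coordinates, whose origin is the TCP and whose axes are the flange's). Camera axes: x right, y down, z forward; pixel columns grow to the right and rows downward; lengths in m; the calibration is good to about 2 mm. A picture is of the moment at which its call begins: read the wrist's pose just before it. get_calibration takes no time and is no camera call.
- bot.sign_off(): hands the job in; it is judged then, once.
Trained networks look in the newest picture that a camera, given by its name, has taken for a name from the list of things; names that differ only in an ending like _2 or _b are one class to them, and where a whole thing is asked for, a point or a joint stands for the part that bears it (a point fixed in the world has none). Each returns a list of dicts, best first, with "confidence" (0 to 1); they miss things now and then, are a little off and sometimes report something else, mostly with a low value. They report only what shows in the picture. A call takes as long as a camera call. They do not tell look-alikes from the thing itself.
- bot.find_in(camera, thing): "location" ([x, y, z] in m, in world coordinates, good to about 4 mm: the middle of the surface that is visible of it).
- bot.regions_of(camera, thing): "pixels" (384x512 bool, what is visible of it).
- bot.place_of(camera, thing): "location" ([x, y, z] in m, in world coordinates, good to about 4 mm: a listed point, or the origin of a listed thing).
The state is a dict: "time_s": time; "qpos": joint angles; "qvel": joint speeds; "joint_efforts": joint torques, N m; "tool_pos": TCP position; "tool_rot": TCP orientation; "contact_force": force on the tool from outside, world axes, zero at the start; "torque": the same for the moment, N m; "gripper_width": finger opening in m; "grip_force": force on a finger pad.
Only numpy, scipy, OpenCV 4.12 (cv2) and the standard library are available. Lean on these libraries where they do the work, as an engineer would, in place of code of your own. Each camera call takes 0.05 s, during which the arm holds its last target. There are 200 camera calls.

### The job

Shut the test bench down: first throw the red vent lever fully over, away from the robot; then slide both brass discs along the black plate, never lifting them off it, until each has dropped flat into a pocket of its own. Finally pack every blue, grey, yellow and silvery instrument that stands on the table near the robot upright on the floor of the long white crate, in one row, and leave the mug and the jar where they are.

Things in the scene. Friction and masses are not known exactly. Their poses are not given: they have to be found in the camera images.
- vent (a joint): the vent lever: red-tipped, 80 mm long, on a dark steel block 25 mm high, pivot 22 mm above the table. 0 = leaning 0.5 rad from upright towards the robot (shut), 1.0 = leaning 0.5 rad away from it, at its stop (fully open). Swings in the block's own x direction (away from the robot), stays where it is left, needs only a light push (about 1 N at the tip)
- vent_tip (a point): centre of the red ball, 26 mm across, at the lever's tip, about 92 mm above the table at 0 and 102 mm when upright. Its frame turns with the lever: at joint value 0 its x axis is level and points the way the lever swings, at larger values x dips by that angle. The block may be turned about the vertical by up to 0.15 rad
- plate: the black test plate, fixed: 230 mm (its x, away from the robot) by 210 mm (its y) by 16 mm thick, smooth top. Origin: centre of its underside. Two round pockets, 64 mm in diameter and 5 mm deep, are sunk in its far half, at x = +60 mm and y = -50 and +50 mm; the discs start on its near half, around x = -55 mm
- pocket_right (a point): centre of the floor of the plate's pocket at its own y = -50 mm (11 mm above the table); axes as the plate's
- pocket_left (a point): centre of the floor of the plate's pocket at its own y = +50 mm (11 mm above the table); axes as the plate's
- disc1: a plain round brass sealing disc with a steel-coloured spot on its top, 60 mm in diameter, 12 mm thick, about 0.25 kg, lying loose and flat on the black plate. Origin: centre of its underside; z up. The two discs are alike and either pocket will do for either
- disc2: a plain round brass sealing disc with a steel-coloured spot on its top, 60 mm in diameter, 12 mm thick, about 0.25 kg, lying loose and flat on the black plate. Origin: centre of its underside; z up. The two discs are alike and either pocket will do for either
- crate_in (a point): centre of the inner floor (5 mm above the table) of the long narrow white carrier crate, fixed. Inside it measures 70 mm (its x, away from the robot) by 284 mm (its y, the row); walls 5 mm thick, rim 40 mm above the table. It takes the instruments in a single row, and all five fill it but for about 22 mm
- detector_blue: blue gas detector, standing upright, loose, about 0.35 kg with its weight low down: a flat-sided box 60 mm (its own x) by 50 mm (its own y) by 90 mm tall, dark display, with two little fittings up to 9 mm high on top. Origin: centre of its underside; z up. It can be gripped across its 60 mm near the top. May be absent.
- detector_grey: grey gas detector, standing upright, loose, about 0.35 kg with its weight low down: a flat-sided box 60 mm (its own x) by 56 mm (its own y) by 85 mm tall, green display, with two little fittings up to 9 mm high on top. Origin: centre of its underside; z up. It can be gripped across its 60 mm near the top. May be absent.
- detector_yellow: yellow gas detector, standing upright, loose, about 0.35 kg with its weight low down: a flat-sided box 60 mm (its own x) by 50 mm (its own y) by 88 mm tall, dark display, with two little fittings up to 9 mm high on top. Origin: centre of its underside; z up. It can be gripped across its 60 mm near the top. May be absent.
- pump_blue: blue sampling pump, standing upright, loose, about 0.35 kg with its weight low down: a cylinder 56 mm in diameter and 92 mm tall, dark foot and dark band near the top, a steel stub 8 mm high on top. Origin: centre of its underside; z up. May be absent.
- filter_grey: silvery filter canister, standing upright, loose, about 0.35 kg with its weight low down: a cylinder 50 mm in diameter and 85 mm tall, green foot and green band near the top, a steel stub 8 mm high on top. Origin: centre of its underside; z up. May be absent.
- mug: white mug, 72 mm across, 90 mm tall, loose, on the table to the left of the plate. Origin: centre of its underside. A bystander, not to be disturbed.
- jar: small amber jar, 56 mm across, 75 mm tall, loose, to the right. Origin: centre of its underside. A bystander, not to be disturbed.
Things that resemble listed ones, but are neither listed nor needed, are in the scene too. What is shaped like the disc2 but green or orange is not meant. What is shaped like the pump_blue but brown is not meant.

How it is judged (in metres and radians):
On the way, in this order (a step that is already met when the one before it is completed fails the run):
1. the vent lever is thrown over (beyond 0.85 rad) (value of joint vent above 0.85 rad), for 0.2 s.
2. both discs lie flat in the pockets ((horizontal distance between disc1 and pocket_right below 0.005 m or horizontal distance between disc1 and pocket_left below 0.005 m) and z of each of disc1, disc2 in the frame of plate below 0.0135 m and angle between each of disc1, disc2's own z axis and vertical below 0.06 rad and (horizontal distance between disc2 and pocket_right below 0.005 m or horizontal distance between disc2 and pocket_left below 0.005 m)), for 0.2 s.
At the end, for the whole second after the job is handed in: The lever stands beyond 0.85 rad; each disc lies flat in a pocket (within 5 mm of its centre, underside at least 2.5 mm below the plate's top); every instrument present stands upright (within 0.12 rad) on the crate's floor (within 8 mm), at rest, within the crate's walls (all of step 2 and value of joint vent above 0.85 rad and x of detector_blue in the frame of crate_in between -0.02 and 0.02 m and y of detector_blue in the frame of crate_in between -0.125 and 0.125 m and z of each of detector_blue, detector_grey, detector_yellow, pump_blue, filter_grey in the frame of crate_in below 0.008 m and angle between each of detector_blue, detector_grey, detector_yellow, pump_blue, filter_grey's own z axis and vertical below 0.12 rad and linear speed of each of detector_blue, detector_grey, detector_yellow, pump_blue, filter_grey below 0.03 m/s and x of detector_grey in the frame of crate_in between -0.02 and 0.02 m and y of detector_grey in the frame of crate_in between -0.125 and 0.125 m and x of detector_yellow in the frame of crate_in between -0.02 and 0.02 m and y of detector_yellow in the frame of crate_in between -0.125 and 0.125 m and x of pump_blue in the frame of crate_in between -0.02 and 0.02 m and y of pump_blue in the frame of crate_in between -0.125 and 0.125 m and x of filter_grey in the frame of crate_in between -0.02 and 0.02 m and y of filter_grey in the frame of crate_in between -0.125 and 0.125 m); the robot touches nothing.
It fails at once if a disc is lifted more than 12 mm off the plate's top (z of any of disc1, disc2 in the frame of plate above 0.028 m).
It fails at once if the mug or jar is shifted by more than 30 mm or tipped over (distance of any of mug, jar from where it was at the start of the episode above 0.03 m or angle between any of mug, jar's own z axis and vertical above 0.5 rad).
Of detector_blue, detector_grey, detector_yellow, pump_blue, filter_grey only 4 to 5 are there at a start; the rules pass over those that are not, and their reading is None.
At some moment in a run one of detector_blue, detector_grey, detector_yellow, pump_blue, filter_grey, disc1, disc2 may be knocked a few centimetres aside while the robot is not near it.
It also fails if it takes over 208 s, if anything falls off the work surface, if the arm or the gripper's body presses on something with over 40 N, if the wrist force passes 120 N, or if a joint passes its speed limit or range.

## Working session

There is one attempt and no reset: what is moved stays moved. The work goes in short steps, Python scripts to look and compute and a tool call to move; the robot and the scene stay as the last step left them, time stands still between calls to the robot, and variables do not carry over. Pictures are saved under pics/ and viewed, at most 14 in all, crops included, and the job is handed in when it is done.

Besides the shell and the picture viewer there is one more tool, called after "Emit:" as name(argument=value, ...), one argument or row to a line, values as JSON. send_rows: Moves the arm, as the interface text tells. Its arguments: {"type":"object","properties":{"commands":{"type":"array"},"newtons":{"type":"number"}},"required":["commands"]}

```bash
mkdir -p pics; ls
python3 - <<'E'
from workcell import bot
import cv2
o=bot.get_obs(); print(o)
for n in("scene","top"):
    f=bot.grab_frame(n); cv2.imwrite(f"pics/{n}0.png",f[...,::-1]); c=bot.get_calibration(n); print(n,c)
    for th in ["vent_tip","vent","plate","pocket_right","pocket_left","disc1","crate_in","detector_blue","detector_grey","detector_yellow","pump_blue","filter_grey","mug","jar"]:
        try: print(th,[(d["location"].round(3).tolist() if hasattr(d["location"],"round") else d["location"],round(d["confidence"],2)) for d in bot.place_of(n,th)])
        except Exception as e: print(th,e)
print(bot.get_calibration("wrist"))
E
```

```text
pics
{'time_s': 0.0, 'qpos': array([70.92288793, 29.91008831, -2.0823403 , 91.67340281,  1.21470165,
       58.50320808, -6.46358092]), 'qvel': array([-0.02398825,  0.0481213 ,  0.05082764, -0.04907802, -0.0988795 ,
        0.12859759,  0.02430206]), 'joint_efforts': array([ 2.86209715e-04, -9.27106619e+01,  1.97950311e+00, -3.69932020e+01,
        1.77148153e-02,  8.13624880e-03,  5.60640933e-05]), 'tool_pos': array([ 0.16223287, -0.60324731,  0.24171776]), 'tool_rot': array([-1.79935490e+02,  4.12278347e-03,  1.50545825e+01]), 'contact_force': array([0.35525581, 0.71877223, 0.0745824 ]), 'torque': array([ 0.00646194, -0.00309149,  0.0418258 ]), 'grip_force': 0.0, 'gripper_width': 0.08562918986296887}
scene {'fov_y': 51.5963089157666, 'cx': 250.85086362532127, 'cy': 195.03995402940535, 'R': array([[ 0.148223  ,  0.98885058,  0.01429964],
       [ 0.84165847, -0.11854121, -0.52683869],
       [-0.51926964,  0.09012503, -0.849845  ]]), 't': array([-0.05418948, -0.37120225,  1.40442439])}
vent_tip [([0.486, 0.4373, 0.0018], 0.57), ([0.5661, -0.3516, 0.0951], 0.5)]
vent it knows: crate_
[... 1961 characters left out ...]
-0.0123, 0.0009], 0.73), ([0.4449, -0.2656, 0.004], 0.61)]
pump_blue [([0.4353, -0.3607, 0.0006], 0.73), ([0.3478, -0.4275, -0.0018], 0.73)]
filter_grey [([0.448, -0.184, -0.002], 0.78)]
mug [([0.4774, 0.4418, -0.0005], 0.79)]
jar [([0.5085, -0.4527, 0.0033], 0.84)]
{'fov_y': 71.44893465779921, 'cx': 257.4844823365135, 'cy': 187.00923958775945, 'hand_eye': array([[-1.29822564e-07, -9.57871512e-01, -2.87197087e-01,
         7.23351459e-02],
       [ 9.99999456e-01,  2.99486571e-04, -9.99311937e-04,
        -9.26582832e-04],
       [ 1.04322411e-03, -2.87196931e-01,  9.57870991e-01,
        -1.31962375e-01],
       [ 0.00000000e+00,  0.00000000e+00,  0.00000000e+00,
         1.00000000e+00]])}
```

```bash
python3 -c "
import cv2
for n in('scene','top'):
    cv2.imwrite(f'pics/{n}0b.png',cv2.resize(cv2.imread(f'pics/{n}0.png'),(800,600),interpolation=cv2.INTER_CUBIC))"
```

```text
(no output)
```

View pics/top0b.png

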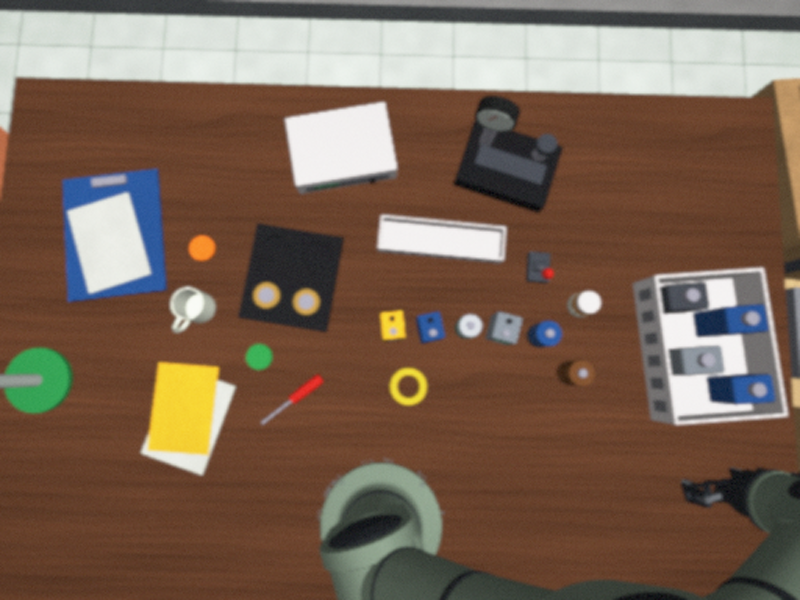

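View pics/scene0b.png

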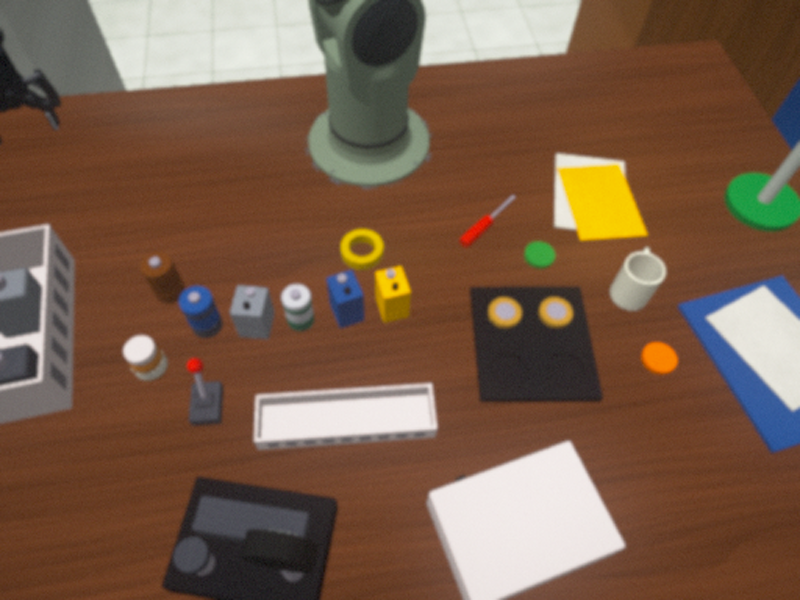

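The pictures show these targets (top, 800x600 px):
- Vent ball at (548,273).
- Brass discs at (266,295) and (306,302).
- Crate at (442,238).
- Yellow detector (393,325), blue detector (430,327), filter (470,326), grey detector (506,328) and blue pump (546,334). All five are present.

The look-alikes are the brown cylinder (578,373), the orange disc (202,248), the green disc (259,357), and the boxes in the right tray. Next I measure yaws and centres.

```bash
cat > h.py <<'E'
from workcell import bot
import numpy as np, cv2
from scipy.spatial.transform import Rotation as Rn
def cam(n):
    c=bot.get_calibration(n); f=192/np.tan(np.radians(c["fov_y"])/2)
    if "R" in c: return f,c["cx"],c["cy"],c["R"],c["t"]
    o=bot.get_obs(); H=c["hand_eye"]; Rt=Rn.from_euler("xyz",o["tool_rot"],degrees=True).as_matrix()
    Rw=Rt@H[:3,:3]; tw=Rt@H[:3,3]+o["tool_pos"]
    return f,c["cx"],c["cy"],Rw.T,-Rw.T@tw
def back(C,px,z):
    f,cx,cy,R,t=C; px=np.atleast_2d(px).astype(float)
    d=np.c_[(px[:,0]-cx)/f,(px[:,1]-cy)/f,np.ones(len(px))]@R; o=-R.T@t
    return o+d*((z-o[2])/d[:,2])[:,None]
def rect(C,mask,z):
    cs=max(cv2.findContours(mask.astype(np.uint8),cv2.RETR_EXTERNAL,cv2.CHAIN_APPROX_NONE)[0],key=cv2.contourArea)
    P=back(C,cs[:,0,:],z)[:,:2]; r=cv2.minAreaRect((P*1000).astype(np.float32)); return np.round(r[0]),np.round(r[1]),round(r[2],1)
def go(x,y,z,yaw=None):
    "print the tool-frame shift from the measured pose after turning to yaw"
    o=bot.get_obs(); p=o["tool_pos"]; y0=o["tool_rot"][2]; yaw=y0 if yaw is None else yaw
    R=Rn.from_euler("xyz",[180,0,yaw],degrees=True).as_matrix()
    d=R.T@(np.array([x,y,z])-p)*1000
    print("turn wz",round(-((yaw-y0+180)%360-180),1),"shift",d.round(1),"rot",o["tool_rot"].round(1),"pos",p.round(4),"F",o["contact_force"].round(1))
def locs(n,th): return [(np.round(d["location"],3).tolist(),round(d["confidence"],2)) for d in bot.place_of(n,th)]
E
python3 - <<'E'
from h import *
C=cam("top"); f=bot.grab_frame("top")
for th,z in [("plate",.016),("crate_in",.04),("detector_blue",.09),("detector_grey",.085),("detector_yellow",.088),("vent_tip",.02),("disc1",.028),("pump_blue",.092),("filter_grey",.085)]:
    for d in bot.regions_of("top",th)[:4]:
        m=d["pixels"]; print(th,round(d["confidence"],2),m.sum(),rect(C,m,z))
# colour tests
hsv=cv2.cvtColor(f,cv2.COLOR_RGB2HSV)
print(hsv[205,275], hsv[208,251],hsv[209,324])
sub=np.zeros(hsv.shape[:2],bool); sub[155:185,330:360]=1
m=(hsv[...,2]<75)&sub; m[...]&=(hsv[...,1]<120); print("block",m.sum(),rect(C,m,.025))
for x in (.568,):go(.505,-.352,.16,90)
cv2.imwrite("pics/c1.png",cv2.resize(f[150:230,230:370,::-1],(700,400),interpolation=cv2.INTER_CUBIC))
E
```

```text
plate 0.64 3047 (array([556., 226.]), array([212., 231.]), 82.3)
crate_in 0.68 1892 (array([ 652., -124.]), array([294.,  90.]), 85.9)
detector_blue 0.84 293 (array([442., -98.]), array([65., 55.]), 13.4)
detector_blue 0.7 211 (array([502., 265.]), array([52., 56.]), 1.7)
detector_blue 0.26 312 (array([ 435., -347.]), array([55., 76.]), 1.6)
detector_grey 0.68 399 (array([ 445., -259.]), array([71., 72.]), 74.0)
detector_yellow 0.81 257 (array([443., -12.]), array([62., 52.]), 1.6)
vent_tip 0.4 37 (array([ 586., -372.]), array([33., 19.]), 45.1)
disc1 0.78 219 (array([496., 186.]), array([57., 56.]), 47.3)
disc1 0.72 188 (array([508., 278.]), array([52., 51.]), 3.1)
disc1 0.55 220 (array([367., 288.]), array([56., 55.]), 47.5)
disc1 0.5 158 (array([617., 437.]), array([49., 48.]), 1.7)
pump_blue 0.83 299 (array([ 347., -414.]), array([50., 75.]), 1.6)
pump_blue 0.76 329 (array([ 433., -346.]), array([58., 76.]), 1.6)
pump_blue 0.35 276 (array([443., -15.]), array([67., 50.]), 6.1)
filter_grey 0.65 194 (array([ 446., -182.]), array([46., 58.]), 27.9)
[110 151  83] [ 24 182 246] [106  28 171]
block 40 (array([ 590., -329.]), array([63., 14.]), 10.2)
turn wz -74.9 shift [251.6 342.7  82.3] rot [180.    0.   15.1] pos [ 0.1623 -0.6036  0.2423] F [ 0.3 -0.2 -0.4]
```

View pics/c1.png

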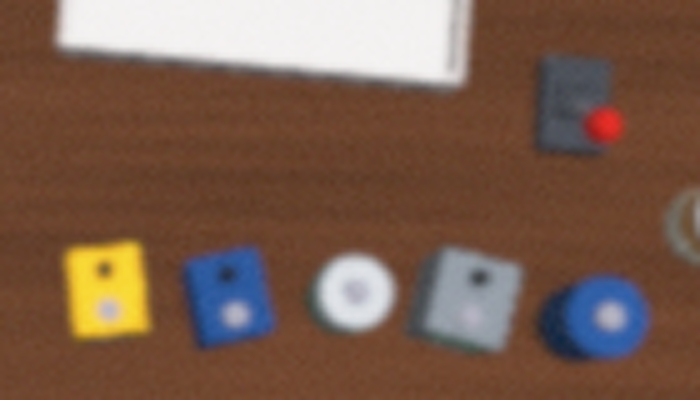

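The crop confirms the choice: grey detector, filter, blue and yellow detectors and blue pump stand in one row. The red ball is at (605,125) on its block at (575,103).

Emit:
send_rows(
  commands=[
    [[0, 0, 0, 0, 0, -9.4, 0], [0, 0, 0, 0, 0, -9.4, 0], [0, 0, 0, 0, 0, -9.4, 0], [0, 0, 0, 0, 0, -9.4, 0], [0, 0, 0, 0, 0, -9.4, 0], [0, 0, 0, 0, 0, -9.4, 0], [0, 0, 0, 0, 0, -9.4, 0], [0, 0, 0, 0, 0, -9.1, 0], [0, 0, 0, 0, 0, 0, 0], [0, 0, 0, 0, 0, 0, 0]],
  ],
)

```text
time_s: 3.15
tool_pos: [0.1622, -0.6036, 0.2423]
tool_rot: [-180.0, -0.0, 89.7]
contact_force: [0.7, 0.3, -1.2]
gripper_width: 0.0001
grip_force: 0.0
```

Emit:
send_rows(
  commands=[
    [[28, 38, 9, 0, 0, 0, 0], [28, 38, 9, 0, 0, 0, 0], [28, 38, 9, 0, 0, 0, 0], [28, 38, 9, 0, 0, 0, 0], [28, 38, 9, 0, 0, 0, 0], [28, 38, 9, 0, 0, 0, 0], [28, 38, 9, 0, 0, 0, 0], [28, 38, 9, 0, 0, 0, 0], [28, 38, 9, 0, 0, 0, 0], [0, 0, 0, 0, 0, 0, 0]],
  ],
)

```text
time_s: 4.4
tool_pos: [0.5073, -0.3482, 0.1606]
tool_rot: [180.0, -0.1, 90.1]
contact_force: [0.3, 0.4, 0.1]
gripper_width: -0.0003
grip_force: 0.0
```

Run:
```python
from h import *
go(.515,-.352,.091,90)
bot.grab_frame("wrist"); print(locs("wrist","vent_tip"))
bot.grab_frame("scene"); print(locs("scene","vent_tip"))
```

```text
turn wz 0.1 shift [-3.8  7.7 69.6] rot [ 1.80e+02 -1.00e-01  9.01e+01] pos [ 0.5073 -0.3482  0.1606] F [0.3 0.4 0.1]
[([0.565, -0.355, 0.093], 0.87)]
[([0.57, -0.354, 0.094], 0.56)]
```

Emit:
send_rows(
  commands=[
    [[-2, 1, 23, 0, 0, 0, 0], [-2, 0, 23, 0, 0, 0, 0], [-1, 0, 23, 0, 0, 0, 0], [0, 12, 0, 0, 0, 0, 0], [0, 12, 0, 0, 0, 0, 0], [0, 12, 0, 0, 0, 0, 0], [0, 12, 0, 0, 0, 0, 0], [0, 12, 0, 0, 0, 0, 0], [0, 12, 0, 0, 0, 0, 0], [0, 12, 0, 0, 0, 0, 0]],
  ],
)

```text
time_s: 5.85
tool_pos: [0.5903, -0.3569, 0.0922]
tool_rot: [-180.0, -0.0, 90.0]
contact_force: [-0.7, 0.3, -0.3]
gripper_width: 0.0001
grip_force: 0.5
```

Emit:
send_rows(
  commands=[
    [[0, 8, 0, 0, 0, 0, 0], [0, 5, 0, 0, 0, 0, 0], [0, 4, 0, 0, 0, 0, 0], [0, 3, 0, 0, 0, 0, 0], [0, 2, 0, 0, 0, 0, 0], [0, 0, 0, 0, 0, 0, 0], [0, 0, 0, 0, 0, 0, 0], [0, 0, 0, 0, 0, 0, 0], [0, 0, 0, 0, 0, 0, 0], [0, 0, 0, 0, 0, 0, 0]],
  ],
)

```text
time_s: 7.1
tool_pos: [0.6097, -0.3571, 0.092]
tool_rot: [-179.8, -0.0, 89.9]
contact_force: [-12.2, 3.1, 5.1]
gripper_width: 0.0002
grip_force: 6.2
```

Run:
```python
from h import *
o=bot.get_obs(); print(o["tool_pos"],o["contact_force"])
for n in("scene","top"): bot.grab_frame(n); print(locs(n,"vent_tip"))
```

```text
[ 0.60965524 -0.35705865  0.09199853] [-12.15906835   3.12512463   5.05600024]
[([0.635, -0.356, 0.089], 0.38), ([0.441, -0.356, 0.002], 0.26)]
[([0.639, -0.357, 0.09], 0.44)]
```

Emit:
send_rows(
  commands=[
    [[0, -15, 0, 0, 0, 0, 0], [0, -5, -30, 0, 0, 0, 0], [0, 0, -40, 0, 0, 0, 0], [0, 0, -40, 0, 0, 0, 0.5], [40, -10, 0, 0, 0, 0, 1], [50, -10, 0, 0, 0, 0, 1], [50, -10, 0, 0, 0, 0, 1], [50, -10, 0, 0, 0, 0, 1], [50, -10, 0, 0, 0, 0, 1], [50, -10, 0, 0, 0, 0, 1]],
  ],
)

```text
time_s: 8.55
tool_pos: [0.5315, -0.0653, 0.2027]
tool_rot: [179.9, 0.0, 89.9]
contact_force: [1.0, 0.6, 0.3]
gripper_width: 0.0856
grip_force: 0.0
```

Emit:
send_rows(
  commands=[
    [[50, -5, 0, 0, 0, 0, 1], [50, -5, 0, 0, 0, 0, 1], [50, 0, 0, 0, 0, 0, 1], [50, 0, 0, 0, 0, 0, 1], [50, 0, 0, 0, 0, 0, 1], [50, 0, 0, 0, 0, 7, 1], [0, 0, 0, 0, 0, 0, 1], [0, 0, 0, 0, 0, 0, 1], [0, 0, 0, 0, 0, 0, 1], [0, 0, 0, 0, 0, 0, 1]],
  ],
)

```text
time_s: 9.8
tool_pos: [0.5223, 0.2322, 0.2024]
tool_rot: [180.0, 0.0, 82.9]
contact_force: [0.0, 0.2, -0.1]
gripper_width: 0.0853
grip_force: 0.0
```

Run:
```python
from h import *
o=bot.get_obs(); print(o["tool_pos"],o["tool_rot"],o["contact_force"])
f=bot.grab_frame("top"); print("vent",locs("top","vent_tip"))
f=bot.grab_frame("wrist"); C=cam("wrist"); cv2.imwrite("pics/w1.png",f[...,::-1])
for t in ("disc1","pocket_right","pocket_left","plate"): print(t,locs("wrist",t))
for d in bot.regions_of("wrist","disc1"): print(d["confidence"],d["pixels"].sum(),rect(C,d["pixels"],.028))
for d in bot.regions_of("wrist","plate")[:1]: print(d["confidence"],d["pixels"].sum(),rect(C,d["pixels"],.016))
```

```text
[0.52230598 0.23217936 0.202428  ] [1.79986639e+02 7.57563284e-03 8.28816762e+01] [ 0.00582634  0.18655256 -0.11550743]
vent [([0.637, -0.353, 0.089], 0.6)]
disc1 [([0.506, 0.286, 0.011], 0.79), ([0.37, 0.294, -0.0], 0.6), ([0.494, 0.189, 0.013], 0.55)]
pocket_right [([0.606, 0.17, 0.01], 0.71)]
pocket_left [([0.622, 0.266, 0.01], 0.84)]
plate [([0.559, 0.231, -0.0], 0.79)]
0.9 2085 (array([376., 295.]), array([53., 59.]), 82.9)
0.67 2180 (array([509., 282.]), array([58., 57.]), 19.6)
0.65 1791 (array([498., 191.]), array([60., 59.]), 82.9)
0.93 27742 (array([556., 229.]), array([212., 232.]), 81.7)
```

View pics/w1.png

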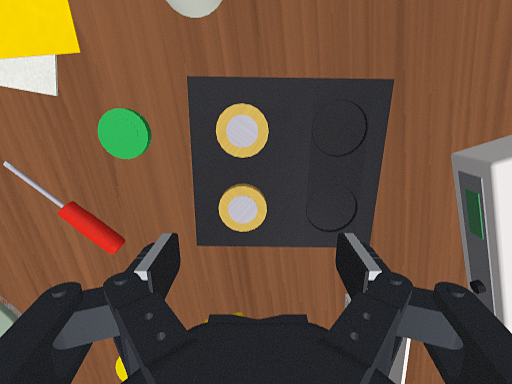

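The wrist view shows the discs at (242,131) and (243,208), the pockets at (340,127) and (331,205), and the plate corners at (188,76), (393,79), (372,247) and (197,245).

Run:
```python
from h import *
C=cam("wrist"); f=cv2.imread("pics/w1.png"); hsv=cv2.cvtColor(f,cv2.COLOR_BGR2HSV)
P=back(C,[(188,76),(393,79),(372,247),(197,245)],.016)[:,:2]; print(P.round(4)); c=P.mean(0)
ex=(P[1]-P[0]+P[2]-P[3]); yaw=np.arctan2(ex[1],ex[0]); print("c",c,"yaw",np.degrees(yaw))
for s in(-.05,.05): print("pocket",c+np.array([[np.cos(yaw),-np.sin(yaw)],[np.sin(yaw),np.cos(yaw)]])@[.06,s])
print("pocket px",back(C,[(339.5,127.5),(331,205)],.016).round(4).tolist())
m=cv2.inRange(hsv,(15,80,100),(32,255,255))
m[:,:205]=0;m[:,290:]=0
n,l,st,ce=cv2.connectedComponentsWithStats(m)
for i in range(1,n):
    if st[i,4]>300:
        cs=cv2.findContours((l==i).astype(np.uint8),0,1)[0][0]; r=cv2.minEnclosingCircle(cs); bb=st[i]
        print(bb,r,back(C,[(bb[0]+bb[2]/2,bb[1]+bb[3]/2),r[0]],.028).round(4).tolist(), rect(C,l==i,.028))
```

```text
[[0.4576 0.3487]
 [0.6829 0.3178]
 [0.6596 0.1103]
 [0.4284 0.142 ]]
c [0.55712369 0.22970706] yaw -7.808941604035516
pocket [0.60977378 0.17201852]
pocket [0.6233608  0.27109118]
pocket px [[0.622, 0.2722, 0.016], [0.6079, 0.1769, 0.016]]
[ 216  103   53   55 1457] ((242.0, 130.0), 27.51373291015625) [[0.51, 0.2836, 0.028], [0.5095, 0.2842, 0.028]] (array([509., 283.]), array([60., 59.]), 82.9)
[ 218  184   49   48 1203] ((242.33253479003906, 207.63397216796875), 24.467744827270508) [[0.4971, 0.1912, 0.028], [0.497, 0.1917, 0.028]] (array([496., 191.]), array([62., 59.]), 82.9)
```

Run:
```python
from h import *
go(.5095,.2835,.045,82.2)
```

```text
turn wz 0.8 shift [ 48.2 -19.2 157.3] rot [-180.   -0.   83.] pos [0.522  0.2332 0.2023] F [ 0.4 -0.5  0.2]
```

Emit:
send_rows(
  commands=[
    [[16, -6, 20, 0, 0, 0.8, 0.88], [16, -7, 40, 0, 0, 0, 0.88], [16, -6, 40, 0, 0, 0, 0.88], [0, 0, 37, 0, 0, 0, 0.88], [0, 0, 20, 0, 0, 0, 0.88], [0, 0, 0, 0, 0, 0, 0.88], [0, 0, 2, 0, 0, 0, 0.88], [0, 0, 2, 0, 0, 0, 0.88], [0, 0, 2, 0, 0, 0, 0.88], [0, 0, 1, 0, 0, 0, 0.88]],
  ],
)

```text
time_s: 11.5
tool_pos: [0.5096, 0.2833, 0.0385]
tool_rot: [180.0, -0.0, 82.1]
contact_force: [0.0, -0.2, 0.4]
gripper_width: 0.0751
grip_force: 0.0
```

Run:
```python
from h import *
go(.5095,.2835,.030,82.2)
f=bot.grab_frame("wrist"); cv2.imwrite("pics/w2.png",f[...,::-1])
```

```text
turn wz -0.1 shift [ 0.2 -0.1  8.5] rot [180.   -0.   82.1] pos [0.5096 0.2833 0.0385] F [ 0.  -0.2  0.4]
```

View pics/w2.png

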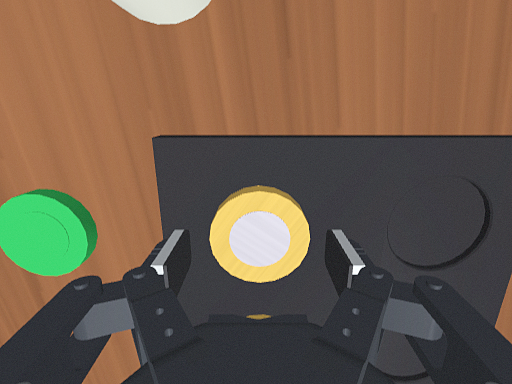

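Emit:
send_rows(
  commands=[
    [[0, 0, 2, 0, 0, 0, 0.88], [0, 0, 2, 0, 0, 0, 0.88], [0, 0, 2, 0, 0, 0, 0.88], [0, 0, 2, 0, 0, 0, 0.88], [0, 0, 1, 0, 0, 0, 0.88], [0, 0, 1, 0, 0, 0, 0.88], [0, 0, 1, 0, 0, 0, 0.88], [0, 0, 1, 0, 0, 0, 0.88], [0, 0, 0, 0, 0, 0, 0.88], [0, 0, 0, 0, 0, 0, 0.88]],
  ],
)

```text
time_s: 12.8
tool_pos: [0.5095, 0.2833, 0.0263]
tool_rot: [180.0, -0.0, 82.2]
contact_force: [-0.4, -0.1, -0.3]
gripper_width: 0.075
grip_force: 0.0
```

Emit:
send_rows(
  commands=[
    [[0, 0, 0, 0, 0, 0, 0.8], [0, 0, 0, 0, 0, 0, 0.76], [0, 0, 0, 0, 0, 0, 0.72], [0, 0, 0, 0, 0, 0, 0.68], [0, 0, 0, 0, 0, 0, 0.64], [0, 0, 0, 0, 0, 0, 0.6], [0, 0, 0, 0, 0, 0, 0.6], [0, 0, 0, 0, 0, 0, 0.6], [0, 0, 0, 0, 0, 0, 0.6], [0, 0, 0, 0, 0, 0, 0.6]],
  ],
  newtons=20,
)

```text
time_s: 14.05
tool_pos: [0.5097, 0.2833, 0.0267]
tool_rot: [180.0, -0.0, 82.1]
contact_force: [0.6, -1.4, 6.8]
gripper_width: 0.0589
grip_force: 20.1
```

Emit:
send_rows(
  commands=[
    [[0.4, 12, 0, 0, 0, 0, 0.6], [0.4, 12, 0, 0, 0, 0, 0.6], [0.4, 12, 0, 0, 0, 0, 0.6], [0.4, 12, 0, 0, 0, 0, 0.6], [0.4, 12, 0, 0, 0, 0, 0.6], [0.4, 12, 0, 0, 0, 0, 0.6], [0.4, 12, 0, 0, 0, 0, 0.6], [0.4, 12, 0, 0, 0, 0, 0.6], [0.4, 11, 0, 0, 0, 0, 0.6], [0.2, 6.6, 0, 0, 0, 0, 0.6]],
  ],
)

```text
time_s: 15.3
tool_pos: [0.6224, 0.2719, 0.0264]
tool_rot: [-180.0, -0.0, 82.2]
contact_force: [-0.9, 0.2, -1.8]
gripper_width: 0.0584
grip_force: 21.9
```

Run:
```python
from h import *
go(.6227,.2716,.0265)
f=bot.grab_frame("wrist"); cv2.imwrite("pics/w3.png",f[...,::-1]); C=cam("wrist")
print(locs("wrist","disc1"),locs("wrist","pocket_left"))
```

```text
turn wz -0.0 shift [-0.2  0.3 -0.1] rot [-180.    -0.    82.2] pos [0.6224 0.2719 0.0264] F [-0.9  0.2 -1.8]
[([0.62, 0.275, 0.015], 0.83), ([0.497, 0.186, 0.014], 0.81)] []
```

View pics/w3.png

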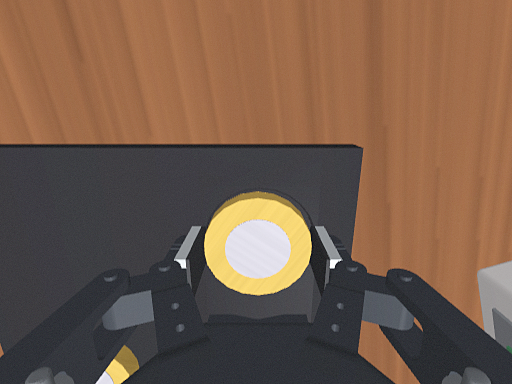

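The disc sits over the left pocket, with a pocket sliver showing at (300,200), so I release it.

Emit:
send_rows(
  commands=[
    [[0, 0, 0, 0, 0, 0, 0.7], [0, 0, 0, 0, 0, 0, 0.74], [0, 0, 0, 0, 0, 0, 0.78], [0, 0, 0, 0, 0, 0, 0.82], [0, 0, 0, 0, 0, 0, 0.88], [0, 0, 0, 0, 0, 0, 0.95], [0, 0, 0, 0, 0, 0, 1], [0, 0, -10, 0, 0, 0, 1], [0, 0, -30, 0, 0, 0, 1], [0, 0, -30, 0, 0, 0, 1]],
  ],
)

```text
time_s: 16.7
tool_pos: [0.6225, 0.2716, 0.0977]
tool_rot: [180.0, -0.0, 82.2]
contact_force: [0.3, -0.2, 0.7]
gripper_width: 0.0853
grip_force: 0.0
```

Run:
```python
from h import *
f=bot.grab_frame("wrist"); cv2.imwrite("pics/w4.png",f[...,::-1]); C=cam("wrist")
print(locs("wrist","disc1"),locs("wrist","pocket_left"))
go(.4965,.1905,.0365,82.2)
```

```text
[([0.62, 0.274, 0.003], 0.56)] []
turn wz -0.1 shift [ -97.9 -114.7   62.1] rot [ 1.798e+02 -1.000e-01  8.210e+01] pos [0.6235 0.2719 0.0986] F [-1.2  0.3 -0.8]
```

View pics/w4.png

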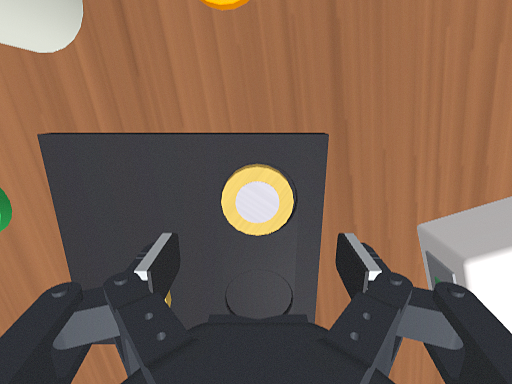

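The disc at (258,200) lies in the left pocket. Now the second one.

Emit:
send_rows(
  commands=[
    [[-20, -23, 0, 0, 0, 0, 0.88], [-20, -23, 0, 0, 0, 0, 0.88], [-20, -23, 0, 0, 0, 0, 0.88], [-20, -23, 0, 0, 0, 0, 0.88], [-18, -22, 0, 0, 0, 0, 0.88], [0, 0, 25, 0, 0, 0, 0.88], [0, 0, 20, 0, 0, 0, 0.88], [0, 0, 10, 0, 0, 0, 0.88], [0, 0, 0, 0, 0, 0, 0.88], [0, 0, 0, 0, 0, 0, 0.88]],
  ],
)

```text
time_s: 18.1
tool_pos: [0.4965, 0.1902, 0.0418]
tool_rot: [180.0, -0.0, 82.2]
contact_force: [0.6, 0.6, 0.6]
gripper_width: 0.0749
grip_force: 0.0
```

Run:
```python
from h import *
f=bot.grab_frame("wrist"); cv2.imwrite("pics/w5.png",f[...,::-1]); C=cam("wrist")
print(locs("wrist","disc1"))
go(.4965,.1905,.0265,82.2)
hsv=cv2.cvtColor(f,cv2.COLOR_RGB2HSV); m=cv2.inRange(hsv,(15,80,100),(32,255,255))
n,l,st,ce=cv2.connectedComponentsWithStats(m)
for i in range(1,n):
    if st[i,4]>800:
        bb=st[i]; print(bb,[rect(C,l==i,z) for z in(.023,.028)])
```

```text
[([0.62, 0.273, 0.007], 0.94), ([0.369, 0.292, -0.004], 0.78), ([0.496, 0.187, 0.012], 0.65)]
turn wz -0.1 shift [ 0.4 -0.1 15.4] rot [180.   -0.   82.1] pos [0.4966 0.1901 0.0419] F [ 0.2 -0.5  0.6]
[ 409    0  103  121 6287] [(array([612., 269.]), array([52., 59.]), 7.4), (array([609., 269.]), array([50., 57.]), 7.4)]
[ 211  184   99   96 4798] [(array([497., 188.]), array([65., 61.]), 67.2), (array([497., 190.]), array([62., 59.]), 67.2)]
```

Emit:
send_rows(
  commands=[
    [[0, 0, 4, 0, 0, 0, 0.88], [0, 0, 4, 0, 0, 0, 0.88], [0, 0, 4, 0, 0, 0, 0.88], [0, 0, 3, 0, 0, 0, 0.88], [0, 0, 0, 0, 0, 0, 0.8], [0, 0, 0, 0, 0, 0, 0.72], [0, 0, 0, 0, 0, 0, 0.66], [0, 0, 0, 0, 0, 0, 0.6], [0, 0, 0, 0, 0, 0, 0.6], [0, 0, 0, 0, 0, 0, 0.6]],
  ],
  newtons=20,
)

```text
time_s: 19.45
tool_pos: [0.4965, 0.1901, 0.0267]
tool_rot: [180.0, -0.0, 82.1]
contact_force: [-0.3, -0.7, 5.1]
gripper_width: 0.0589
grip_force: 20.3
```

Emit:
send_rows(
  commands=[
    [[-0.2, 12, 0, 0, 0, 0, 0.6], [-0.2, 12, 0, 0, 0, 0, 0.6], [-0.2, 12, 0, 0, 0, 0, 0.6], [-0.2, 12, 0, 0, 0, 0, 0.6], [-0.2, 12, 0, 0, 0, 0, 0.6], [-0.2, 12, 0, 0, 0, 0, 0.6], [-0.2, 12, 0, 0, 0, 0, 0.6], [-0.2, 12, 0, 0, 0, 0, 0.6], [-0.2, 11, 0, 0, 0, 0, 0.6], [-0.1, 6.5, 0, 0, 0, 0, 0.6]],
  ],
)

```text
time_s: 20.7
tool_pos: [0.6084, 0.1728, 0.0265]
tool_rot: [-180.0, -0.0, 82.2]
contact_force: [0.1, -0.2, -2.4]
gripper_width: 0.0592
grip_force: 22.1
```

Emit:
send_rows(
  commands=[
    [[0, 0, 0, 0, 0, 0, 0.7], [0, 0, 0, 0, 0, 0, 0.74], [0, 0, 0, 0, 0, 0, 0.78], [0, 0, 0, 0, 0, 0, 0.82], [0, 0, 0, 0, 0, 0, 0.88], [0, 0, 0, 0, 0, 0, 0.95], [0, 0, 0, 0, 0, 0, 1], [0, 0, -10, 0, 0, 0, 1], [-20, -20, -50, 0, 0, 0, 1], [-20, -20, -60, 0, 0, 0, 1]],
  ],
)

```text
time_s: 21.95
tool_pos: [0.5636, 0.139, 0.144]
tool_rot: [-179.9, 0.0, 82.2]
contact_force: [1.3, -0.7, 1.4]
gripper_width: 0.0852
grip_force: 0.0
```

Run:
```python
from h import *
f=bot.grab_frame("wrist"); cv2.imwrite("pics/w6.png",f[...,::-1]); C=cam("wrist")
print(locs("wrist","disc1"))
go(.4965,.1905,.0365,82.2)
hsv=cv2.cvtColor(f,cv2.COLOR_RGB2HSV); m=cv2.inRange(hsv,(15,80,100),(32,255,255))
n,l,st,ce=cv2.connectedComponentsWithStats(m)
for i in range(1,n):
    if st[i,4]>800:
        bb=st[i]; print(bb,[rect(C,l==i,z) for z in(.023,.028)])
bot.grab_frame("top"); print([(t,locs("top",t)) for t in("detector_yellow","detector_blue","vent_tip")])
```

```text
[([0.622, 0.272, 0.009], 0.98), ([0.37, 0.294, -0.001], 0.95)]
turn wz -0.1 shift [ 42.1 -75.4 112.3] rot [ 1.796e+02 -1.000e-01  8.210e+01] pos [0.5655 0.1385 0.1488] F [ 1.7  0.2 -1.3]
[ 269    0   73   68 2391] [(array([623., 265.]), array([52., 62.]), 82.2), (array([622., 264.]), array([51., 61.]), 82.2)]
[ 268  113   64   65 2046] [(array([609., 170.]), array([62., 61.]), 89.1), (array([609., 170.]), array([61., 60.]), 89.1)]
[ 165  288   43   42 1128] [(array([461.,  -3.]), array([40., 54.]), 11.7), (array([463.,   1.]), array([39., 53.]), 11.7)]
[  71  337   57   47 1413] [(array([325., -65.]), array([76., 70.]), 0.2), (array([330., -60.]), array([74., 69.]), 0.2)]
[('detector_yellow', [([0.556, 0.226, 0.002], 0.52), ([0.436, -0.358, -0.003], 0.44)]), ('detector_blue', [([0.442, -0.097, -0.003], 0.77)]), ('vent_tip', [([0.64, -0.355, 0.088], 0.52)])]
```

View pics/w6.png

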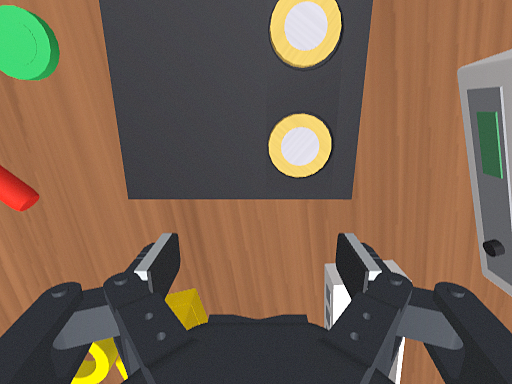

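Both discs sit in their pockets at (306,27) and (300,146). Next I move to look over the crate and instruments.

Emit:
send_rows(
  commands=[
    [[-10, 0, -40, 0, 0, -3.9, 1], [-40, 0, -40, 0, 0, 0, 1], [-50, 0, -21, 0, 0, 0, 1], [-50, 0, 0, 0, 0, 0, 1], [-50, 0, 0, 0, 0, 0, 1], [-50, 2, 0, 0, 0, 0, 1], [-50, 5, 0, 0, 0, 0, 1], [-50, 5, 0, 0, 0, 0, 1], [-10, 5, 0, 0, 0, 0, 1], [0, 0, 0, 0, 0, 0, 1]],
  ],
)

```text
time_s: 23.5
tool_pos: [0.5563, -0.2205, 0.2427]
tool_rot: [-179.9, -0.1, 86.0]
contact_force: [0.3, 1.1, 0.5]
gripper_width: 0.0855
grip_force: 0.0
```

Run:
```python
from h import *
o=bot.get_obs(); print(o["tool_pos"],o["tool_rot"])
f=bot.grab_frame("wrist"); cv2.imwrite("pics/w7.png",f[...,::-1]); C=cam("wrist")
for t in ("crate_in","detector_yellow","detector_blue","filter_grey","detector_grey","pump_blue"): print(t,locs("wrist",t))
for t,z in (("crate_in",.04),("detector_yellow",.088),("detector_blue",.09),("detector_grey",.085)):
  for d in bot.regions_of("wrist",t)[:2]: print(t,d["confidence"],d["pixels"].sum(),rect(C,d["pixels"],z))
```

```text
[ 0.55628468 -0.22046307  0.24270284] [-1.79918671e+02 -6.73066055e-02  8.60377871e+01]
crate_in [([0.658, -0.126, 0.008], 0.72)]
detector_yellow []
detector_blue [([0.442, -0.096, -0.002], 0.84)]
filter_grey [([0.449, -0.184, -0.001], 0.82), ([0.446, -0.263, -0.002], 0.36)]
detector_grey [([0.447, -0.263, -0.004], 0.95), ([0.444, -0.097, -0.002], 0.67), ([0.508, -0.452, 0.001], 0.33)]
pump_blue [([0.437, -0.361, 0.002], 0.71)]
detector_yellow 0.71 1502 (array([457., -54.]), array([21., 76.]), 86.1)
detector_blue 0.94 4661 (array([ 452., -101.]), array([77., 61.]), 13.1)
detector_grey 0.56 3260 (array([ 455., -253.]), array([81., 69.]), 73.4)
detector_grey 0.36 1527 (array([455., -53.]), array([22., 78.]), 86.1)
```

View pics/w7.png

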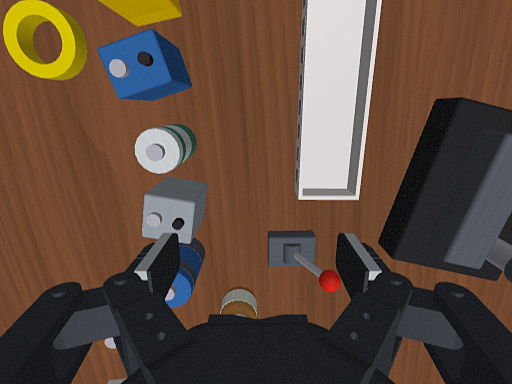

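The crate's near end has rim corners at about (297,199) and (359,199). The vent ball is thrown over at (330,281).

Run:
```python
from h import *
C=cam("wrist")
P=back(C,[(297,199.5),(359.5,199.5),(302.5,0),(381.5,0)],.04)[:,:2]; print(P.round(4)); print(np.linalg.norm(P[0]-P[1]))
v=P[3]-P[1]; print("yaw",np.degrees(np.arctan2(v[1],v[0]))-90); v=P[2]-P[0]; print("yaw",np.degrees(np.arctan2(v[1],v[0]))-90)
yw=np.radians(-4.1); e=np.array([-np.sin(yw),np.cos(yw)]); print("centre",(P[0]+P[1])/2+.147*e)
ct=cam("top"); f=bot.grab_frame("top")
g=cv2.cvtColor(f,cv2.COLOR_RGB2GRAY); hsv=cv2.cvtColor(f,cv2.COLOR_RGB2HSV)
for d in bot.regions_of("top","crate_in")[:1]: print(rect(ct,d["pixels"],.04),rect(ct,d["pixels"],.0))
print(locs("top","crate_in"),locs("top","detector_yellow"))
bot.grab_frame("scene");print(locs("scene","crate_in"),locs("scene","detector_yellow"))
for d in bot.regions_of("scene","crate_in")[:1]: print(rect(cam("scene"),d["pixels"],.04))
go(.443,-.0125,.15,90+7)
```

```text
[[ 0.6046 -0.2681]
 [ 0.6877 -0.2739]
 [ 0.6166 -0.0391]
 [ 0.7021 -0.045 ]]
0.08328570341119179
yaw -3.617729190431774
yaw -2.9910641179215673
centre [ 0.65664259 -0.12436754]
(array([ 653., -115.]), array([273.,  88.]), 85.8) (array([ 663., -119.]), array([281.,  91.]), 85.8)
[([0.654, -0.12, 0.001], 0.72), ([0.558, 0.23, 0.001], 0.57)] [([0.441, -0.016, -0.0], 0.53)]
[([0.655, -0.124, 0.007], 0.82), ([0.441, -0.098, -0.0], 0.27)] [([0.446, -0.016, 0.004], 0.91)]
(array([ 664., -124.]), array([292.,  94.]), 86.0)
turn wz -10.9 shift [220.6 -86.9  93.8] rot [-180.    -0.    86.1] pos [ 0.5561 -0.2208  0.2438] F [-0.1 -0.7  0.1]
```

Emit:
send_rows(
  commands=[
    [[0, 0, 0, 0, 0, -10, 1], [40, -16, 5, 0, 0, 0, 1], [40, -16, 15, 0, 0, 0, 1], [40, -16, 15, 0, 0, 0, 1], [40, -16, 15, 0, 0, 0, 1], [40, -16, 15, 0, 0, 0, 1], [18, -7, 14, 0, 0, 0, 1], [0, 0, 0, 0, 0, 0, 1], [0, 0, 0, 0, 0, 0, 1], [0, 0, 0, 0, 0, 0, 1]],
  ],
)

```text
time_s: 25.7
tool_pos: [0.4472, -0.014, 0.1652]
tool_rot: [180.0, 0.0, 96.0]
contact_force: [0.6, -1.2, 0.1]
gripper_width: 0.0856
grip_force: 0.0
```

```bash
cat >> h.py <<'E'
def look(th,z,zt=.066,yaw=None):
    bot.grab_frame("wrist"); C=cam("wrist"); L=locs("wrist",th); print(L)
    for d in bot.regions_of("wrist",th)[:2]: print(round(d["confidence"],2),d["pixels"].sum(),rect(C,d["pixels"],z))
    if L: go(L[0][0][0],L[0][0][1],zt,yaw)
E
python3 - <<'E'
from h import *
look("detector_yellow",.088)
E
```

```text
[([0.441, -0.012, -0.0], 0.67)]
0.62 5078 (array([443.,  -5.]), array([61., 63.]), 6.0)
turn wz -0.0 shift [ 2.3 -5.7 99. ] rot [180.   0.  96.] pos [ 0.4469 -0.0137  0.165 ] F [-0.7  0.5  1. ]
```

Emit:
send_rows(
  commands=[
    [[1, -4, 20, 0, 0, 0, 1], [0, 0, 30, 0, 0, 0, 1], [0, 0, 30, 0, 0, 0, 1], [0, 0, 19, 0, 0, 0, 1], [0, 0, 0, 0, 0, 0, 0.9], [0, 0, 0, 0, 0, 0, 0.8], [0, 0, 0, 0, 0, 0, 0.5], [0, 0, 0, 0, 0, 0, 0.5], [0, 0, 0, 0, 0, 0, 0.5], [0, 0, 0, 0, 0, 0, 0.5]],
  ],
  newtons=45,
)

```text
time_s: 27.1
tool_pos: [0.4433, -0.0127, 0.0669]
tool_rot: [179.9, 0.0, 96.0]
contact_force: [0.2, 0.6, 6.5]
gripper_width: 0.0594
grip_force: 46.6
```

Emit:
send_rows(
  commands=[
    [[0, 0, -10, 0, 0, 0, 0.5], [0, 0, -20, 0, 0, 0, 0.5], [0, 0, -30, 0, 0, 0, 0.5], [0, 0, -30, 0, 0, 0, 0.5], [0, 0, -20, 0, 0, 0, 0.5], [0, 0, 0, 0, 0, 9.5, 0.5], [0, 0, 0, 0, 0, 0, 0.5], [0, 0, 0, 0, 0, 0, 0.5], [0, 0, 0, 0, 0, 0, 0.5], [0, 0, 0, 0, 0, 0, 0.5]],
  ],
)

```text
time_s: 28.35
tool_pos: [0.4424, -0.0126, 0.1757]
tool_rot: [-180.0, -0.0, 86.6]
contact_force: [0.5, -0.3, -4.6]
gripper_width: 0.0592
grip_force: 50.6
```

```bash
cat >> h.py <<'E'
CY=np.radians(-3.8); CC=np.array([.656,-.124])
def slot(y,z): 
    p=CC+y*np.array([-np.sin(CY),np.cos(CY)]); go(p[0],p[1],z,90+np.degrees(CY))
E
python3 - <<'E'
from h import *
slot(.111,.18)
C=cam("wrist"); f=bot.grab_frame("wrist"); cv2.imwrite("pics/w8.png",f[...,::-1])
E
```

```text
turn wz 0.4 shift [ 14.  220.5  -4.3] rot [-180.    -0.    86.6] pos [ 0.4424 -0.0126  0.1757] F [ 0.5 -0.3 -4.6]
```

View pics/w8.png

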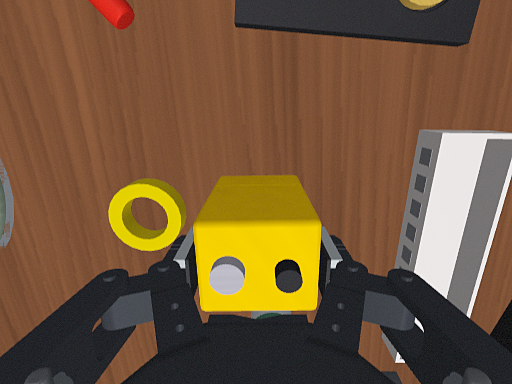

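The yellow detector is held square in the grip (top face rows 221–310, offset about 0).

Emit:
send_rows(
  commands=[
    [[2, 36, 0, 0, 0, 0.4, 0.5], [2, 37, 0, 0, 0, 0, 0.5], [3, 37, 0, 0, 0, 0, 0.5], [3, 37, 0, 0, 0, 0, 0.5], [2, 37, 0, 0, 0, 0, 0.5], [2, 36, 0, 0, 0, 0, 0.5], [0, 0, 0, 0, 0, 0, 0.5], [0, 0, 0, 0, 0, 0, 0.5], [0, 0, 25, 0, 0, 0, 0.5], [0, 0, 25, 0, 0, 0, 0.5]],
  ],
)

```text
time_s: 29.65
tool_pos: [0.6624, -0.0133, 0.1256]
tool_rot: [180.0, 0.0, 86.2]
contact_force: [0.3, 0.6, -4.9]
gripper_width: 0.0594
grip_force: 51.8
```

Run:
```python
from h import *
slot(.111,.074)
C=cam("wrist"); f=bot.grab_frame("wrist"); cv2.imwrite("pics/w9.png",f[...,::-1])
```

```text
turn wz -0.0 shift [ 0.2  1.  51.6] rot [180.    0.   86.2] pos [ 0.6624 -0.0133  0.1256] F [ 0.3  0.6 -4.9]
```

View pics/w9.png

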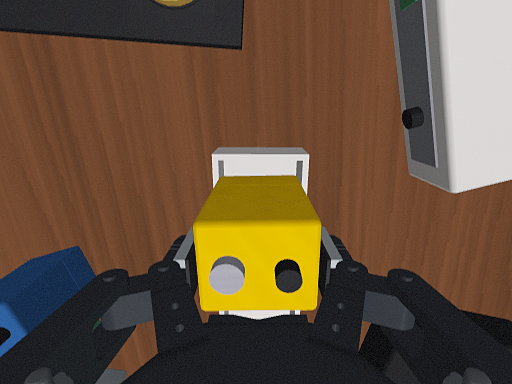

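Run:
```python
from h import *
C=cam("wrist")
P=back(C,[(213,154),(308,154),(213,148),(308,148)],.04); print(P.round(4)); 
P=back(C,[(213,148),(308,148)],0); print(P.round(4))
e=np.array([-np.sin(CY),np.cos(CY)]); print("expected end", CC+.147*e)
```

```text
[[0.626  0.0265 0.04  ]
 [0.7025 0.0215 0.04  ]
 [0.6265 0.0313 0.04  ]
 [0.7025 0.0263 0.04  ]]
[[0.6193 0.0259 0.    ]
 [0.7095 0.0199 0.    ]]
expected end [0.66574226 0.02267682]
```

Emit:
send_rows(
  commands=[
    [[0, 0.5, 15, 0, 0, 0, 0.5], [0, 0, 15, 0, 0, 0, 0.5], [0, 0, 12, 0, 0, 0, 0.5], [0, 0, 5, 0, 0, 0, 0.5], [0, 0, 3, 0, 0, 0, 0.5], [0, 0, 2, 0, 0, 0, 0.5], [0, 0, 1, 0, 0, 0, 0.5], [0, 0, 0, 0, 0, 0, 0.5], [0, 0, 0, 0, 0, 0, 0.5], [0, 0, 0, 0, 0, 0, 0.5]],
  ],
)

```text
time_s: 30.95
tool_pos: [0.6636, -0.0132, 0.073]
tool_rot: [180.0, -0.0, 86.2]
contact_force: [0.0, -0.6, -3.8]
gripper_width: 0.0592
grip_force: 51.7
```

Emit:
send_rows(
  commands=[
    [[1, 0, 0, 0, 0, 0, 0.5], [1, 0, 0, 0, 0, 0, 0.5], [1, 0, 0, 0, 0, 0, 0.5], [1, 0, 0, 0, 0, 0, 0.5], [1, 0, 0, 0, 0, 0, 0.5], [0, 0, 0, 0, 0, 0, 0.5], [0, 0, 0, 0, 0, 0, 0.5], [0, 0, 0, 0, 0, 0, 0.5], [0, 0, 0, 0, 0, 0, 0.5], [0, 0, 0, 0, 0, 0, 0.5]],
  ],
)

```text
time_s: 32.2
tool_pos: [0.6638, -0.0082, 0.0728]
tool_rot: [-180.0, 0.0, 86.2]
contact_force: [0.1, 0.1, -4.1]
gripper_width: 0.0596
grip_force: 51.7
```

Emit:
send_rows(
  commands=[
    [[0, 0, 0.7, 0, 0, 0, 0.5], [0, 0, 0, 0, 0, 0, 0.8], [0, 0, 0, 0, 0, 0, 1], [0, 0, 0, 0, 0, 0, 1], [0, 0, 0, 0, 0, 0, 1], [0, 0, -20, 0, 0, 0, 1], [0, 0, -40, 0, 0, 0, 1], [0, 0, -40, 0, 0, 0, 1], [0, 0, 0, 0, 0, -8.2, 1], [0, 0, 0, 0, 0, -8.1, 1]],
  ],
)

```text
time_s: 33.45
tool_pos: [0.6642, -0.0082, 0.1743]
tool_rot: [179.9, 0.0, 102.7]
contact_force: [0.1, -0.5, -0.6]
gripper_width: 0.0853
grip_force: 0.0
```

Run:
```python
from h import *
go(.442,-.097,.165)
bot.grab_frame("scene"); print(locs("scene","detector_yellow"),locs("scene","detector_blue"))
bot.grab_frame("top"); print(locs("top","detector_blue"))
```

```text
turn wz -0.0 shift [ -37.7 -236.3    9.3] rot [179.9   0.  102.7] pos [ 0.6642 -0.0082  0.1743] F [ 0.1 -0.5 -0.6]
[([0.665, -0.01, 0.004], 0.8), ([0.439, -0.096, 0.004], 0.19)] [([0.441, -0.101, 0.003], 0.75), ([0.483, 0.441, 0.0], 0.57)]
[([0.442, -0.097, -0.002], 0.48)]
```

Emit:
send_rows(
  commands=[
    [[-6, -39, 0, 0, 0, 0, 1], [-6, -39, 2, 0, 0, 0, 1], [-6, -39, 2, 0, 0, 0, 1], [-6, -39, 2, 0, 0, 0, 1], [-6, -40, 2, 0, 0, 0, 1], [-7, -40, 1, 0, 0, 0, 1], [0, 0, 0, 0, 0, 0, 1], [0, 0, 0, 0, 0, 0, 1], [0, 0, 0, 0, 0, 0, 1], [0, 0, 0, 0, 0, 0, 1]],
  ],
)

```text
time_s: 34.95
tool_pos: [0.4418, -0.0948, 0.1631]
tool_rot: [180.0, -0.0, 102.5]
contact_force: [0.3, 1.1, 0.5]
gripper_width: 0.0851
grip_force: 0.0
```

Run:
```python
from h import *
look("detector_blue",.09)
```

```text
[([0.443, -0.098, -0.004], 0.61)]
0.76 5121 (array([440., -90.]), array([59., 64.]), 12.4)
turn wz -0.0 shift [-3.2  0.8 97.1] rot [-180.    -0.   102.5] pos [ 0.4416 -0.095   0.1631] F [ 0.1 -0.4 -0. ]
```

Emit:
send_rows(
  commands=[
    [[-2.5, 0, 20, 0, 0, 0, 1], [0, 0, 30, 0, 0, 0, 1], [0, 0, 30, 0, 0, 0, 1], [0, 0, 17, 0, 0, 0, 1], [0, 0, 0, 0, 0, 0, 0.9], [0, 0, 0, 0, 0, 0, 0.8], [0, 0, 0, 0, 0, 0, 0.5], [0, 0, 0, 0, 0, 0, 0.5], [0, 0, 0, 0, 0, 0, 0.5], [0, 0, 0, 0, 0, 0, 0.5]],
  ],
)

```text
time_s: 36.35
tool_pos: [0.4425, -0.0978, 0.0671]
tool_rot: [179.9, 0.0, 102.4]
contact_force: [-0.4, 0.6, 5.4]
gripper_width: 0.0595
grip_force: 47.0
```

Emit:
send_rows(
  commands=[
    [[0, 0, -10, 0, 0, 0, 0.5], [0, 0, -20, 0, 0, 0, 0.5], [0, 0, -30, 0, 0, 0, 0.5], [0, 0, -30, 0, 0, 0, 0.5], [0, 0, -30, 0, 0, 0, 0.5], [0, 0, 0, 0, 0, 8.2, 0.5], [0, 0, 0, 0, 0, 8.1, 0.5], [0, 0, 0, 0, 0, 0, 0.5], [0, 0, 0, 0, 0, 0, 0.5], [0, 0, 0, 0, 0, 0, 0.5]],
  ],
)

```text
time_s: 37.6
tool_pos: [0.4418, -0.0977, 0.1862]
tool_rot: [-180.0, -0.0, 86.3]
contact_force: [1.0, 0.6, -3.4]
gripper_width: 0.0598
grip_force: 50.3
```

```bash
cat >> h.py <<'E'
def toolx(v,dz):
    "tool x of an image row on a plane dz above the TCP"
    c=bot.get_calibration("wrist"); f=192/np.tan(np.radians(c["fov_y"])/2); H=c["hand_eye"]
    r=H[:3,:3]@[0,(v-c["cy"])/f,1]; return H[0,3]+r[0]*(-dz-H[2,3])/r[2]
def held(th,dz):
    f=bot.grab_frame("wrist"); m=cv2.cvtColor(f,cv2.COLOR_RGB2HSV)
    col=f[:,245:265].mean(1).astype(int); d=np.abs(np.diff(col,axis=0)).sum(1)
    print([(int(i)+1,int(d[i]),round(1000*toolx(i+1,dz),1)) for i in np.argsort(-d)[:10] if i>150])
E
python3 - <<'E'
from h import *
slot(.058,.185); held("",.024)
E
```

```text
turn wz 0.1 shift [ 45.9 215.4   1.2] rot [-180.    -0.    86.3] pos [ 0.4418 -0.0977  0.1862] F [ 1.   0.6 -3.4]
[(319, 183, np.float64(-26.7)), (318, 108, np.float64(-26.1)), (176, 96, np.float64(46.4)), (314, 75, np.float64(-23.7)), (313, 55, np.float64(-23.1)), (315, 43, np.float64(-24.3)), (175, 43, np.float64(46.8)), (320, 39, np.float64(-27.3)), (177, 32, np.float64(46.0)), (316, 31, np.float64(-24.9))]
```

Emit:
send_rows(
  commands=[
    [[7, 36, 0, 0, 0, 0, 0.5], [8, 36, 0, 0, 0, 0, 0.5], [8, 36, 0, 0, 0, 0, 0.5], [8, 36, 0, 0, 0, 0, 0.5], [8, 36, 0, 0, 0, 0, 0.5], [7, 35.5, 0, 0, 0, 0, 0.5], [0, 0, 0, 0, 0, 0, 0.5], [0, 0, 0, 0, 0, 0, 0.5], [0, 0, 20, 0, 0, 0, 0.5], [0, 0, 30, 0, 0, 0, 0.5]],
  ],
)

```text
time_s: 38.9
tool_pos: [0.6597, -0.0667, 0.1353]
tool_rot: [180.0, 0.0, 86.1]
contact_force: [0.5, -0.1, -3.7]
gripper_width: 0.0597
grip_force: 51.7
```

Run:
```python
from h import *
slot(.058,.073); f=bot.grab_frame("wrist"); cv2.imwrite("pics/w10.png",f[...,::-1])
```

```text
turn wz -0.1 shift [ 0.6  0.2 62.3] rot [180.    0.   86.1] pos [ 0.6597 -0.0667  0.1353] F [ 0.5 -0.1 -3.7]
```

View pics/w10.png

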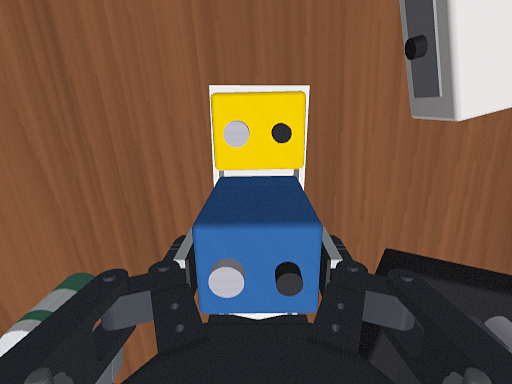

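Yellow stands in the crate (258,130) and blue hangs clear behind it, so I lower it.

Emit:
send_rows(
  commands=[
    [[0, 0, 20, 0, 0, 0, 0.5], [0, 0, 20, 0, 0, 0, 0.5], [0, 0, 12, 0, 0, 0, 0.5], [0, 0, 5, 0, 0, 0, 0.5], [0, 0, 3, 0, 0, 0, 0.5], [0, 0, 2, 0, 0, 0, 0.5], [0, 0, 0, 0, 0, 0, 0.5], [1, 0, 0, 0, 0, 0, 0.5], [1, 0, 0, 0, 0, 0, 0.5], [0, 0, 0, 0, 0, 0, 0.5]],
  ],
)

```text
time_s: 40.2
tool_pos: [0.6602, -0.0641, 0.0742]
tool_rot: [180.0, -0.0, 86.2]
contact_force: [0.4, -1.3, -3.8]
gripper_width: 0.0591
grip_force: 51.6
```

Emit:
send_rows(
  commands=[
    [[1, 0, 0, 0, 0, 0, 0.5], [1, 0, 0, 0, 0, 0, 0.5], [1, 0, 0, 0, 0, 0, 0.5], [0.5, 0, 0, 0, 0, 0, 0.5], [0, 0, 0, 0, 0, 0, 0.5], [0, 0, 0, 0, 0, 0, 0.5], [0, 0, 0, 0, 0, 0, 0.5], [0, 0, 0, 0, 0, 0, 0.5], [0, 0, 0, 0, 0, 0, 0.5], [0, 0, 0, 0, 0, 0, 0.5]],
  ],
)

```text
time_s: 41.45
tool_pos: [0.6604, -0.0608, 0.0741]
tool_rot: [-180.0, 0.0, 86.2]
contact_force: [0.2, -0.2, -3.8]
gripper_width: 0.0593
grip_force: 51.6
```

Emit:
send_rows(
  commands=[
    [[0, 0, 1.6, 0, 0, 0, 0.5], [0, 0, 0, 0, 0, 0, 0.8], [0, 0, 0, 0, 0, 0, 1], [0, 0, 0, 0, 0, 0, 1], [0, 0, 0, 0, 0, 0, 1], [0, 0, -20, 0, 0, 0, 1], [0, 0, -40, 0, 0, 0, 1], [0, 0, -40, 0, 0, 0, 1], [0, 0, 0, 0, 0, 0, 1], [0, 0, 0, 0, 0, 0, 1]],
  ],
)

```text
time_s: 42.7
tool_pos: [0.6603, -0.0608, 0.1731]
tool_rot: [180.0, 0.0, 86.2]
contact_force: [-0.6, 0.0, -0.0]
gripper_width: 0.0857
grip_force: 0.0
```

Run:
```python
from h import *
bot.grab_frame("scene"); a=locs("scene","filter_grey")
bot.grab_frame("top"); print(a,locs("top","filter_grey"))
go(.447,-.184,.165)
```

```text
[([0.448, -0.184, 0.002], 0.69)] []
turn wz -0.0 shift [-137.3 -204.3    6.8] rot [-179.9   -0.    86.2] pos [ 0.66   -0.0607  0.1718] F [-0.7 -0.3 -0.7]
```

Emit:
send_rows(
  commands=[
    [[-23, -34, 0, 0, 0, 0, 1], [-23, -34, 2, 0, 0, 0, 1], [-23, -34, 2, 0, 0, 0, 1], [-23, -34, 2, 0, 0, 0, 1], [-23, -34, 2, 0, 0, 0, 1], [-22, -34, 0, 0, 0, 0, 1], [0, 0, 0, 0, 0, 0, 1], [0, 0, 0, 0, 0, 0, 1], [0, 0, 0, 0, 0, 0, 1], [0, 0, 0, 0, 0, 0, 1]],
  ],
)

```text
time_s: 44.15
tool_pos: [0.4481, -0.1832, 0.1644]
tool_rot: [-180.0, -0.0, 86.2]
contact_force: [0.7, 0.6, 0.3]
gripper_width: 0.0854
grip_force: 0.0
```

Run:
```python
from h import *
look("filter_grey",.085,.065)
```

```text
[([0.446, -0.186, -0.002], 0.8)]
0.97 3334 (array([ 448., -178.]), array([62., 49.]), 86.2)
turn wz -0.0 shift [-2.6 -1.7 99.4] rot [-180.    -0.    86.2] pos [ 0.4478 -0.1835  0.1644] F [-0.8 -0.9 -0.5]
```

Emit:
send_rows(
  commands=[
    [[-1.5, -0.5, 20, 0, 0, 0, 1], [0, 0, 30, 0, 0, 0, 1], [0, 0, 30, 0, 0, 0, 1], [0, 0, 18, 0, 0, 0, 1], [0, 0, 0, 0, 0, 0, 0.85], [0, 0, 0, 0, 0, 0, 0.7], [0, 0, 0, 0, 0, 0, 0.4], [0, 0, 0, 0, 0, 0, 0.4], [0, 0, 0, 0, 0, 0, 0.4], [0, 0, 0, 0, 0, 0, 0.4]],
  ],
)

```text
time_s: 45.55
tool_pos: [0.4476, -0.1854, 0.0676]
tool_rot: [179.9, 0.0, 86.1]
contact_force: [-0.6, 1.0, 7.5]
gripper_width: 0.0486
grip_force: 45.1
```

Emit:
send_rows(
  commands=[
    [[0, 0, -10, 0, 0, 0, 0.4], [0, 0, -20, 0, 0, 0, 0.4], [0, 0, -30, 0, 0, 0, 0.4], [0, 0, -30, 0, 0, 0, 0.4], [0, 0, -30, 0, 0, 0, 0.4], [0, 0, 0, 0, 0, 0, 0.4], [0, 0, 0, 0, 0, 0, 0.4], [0, 0, 0, 0, 0, 0, 0.4], [0, 0, 0, 0, 0, 0, 0.4], [0, 0, 0, 0, 0, 0, 0.4]],
  ],
)

```text
time_s: 46.8
tool_pos: [0.447, -0.1851, 0.1862]
tool_rot: [-180.0, -0.0, 86.2]
contact_force: [-0.2, 0.6, -4.2]
gripper_width: 0.0487
grip_force: 47.9
```

Run:
```python
from h import *
slot(.006,.185); f=bot.grab_frame("wrist"); C=cam("wrist"); z=bot.get_obs()["tool_pos"][2]+.019
for d in bot.regions_of("wrist","filter_grey")[:1]:
    r=np.where(d["pixels"][:,250:265].sum(1)>7)[0]; print(r.min(),r.max(),toolx(r.max(),.019),toolx(r.min(),.019))
```

```text
turn wz -0.0 shift [ 80.8 204.5   1.2] rot [-180.    -0.    86.2] pos [ 0.447  -0.1851  0.1862] F [-0.2  0.6 -4.2]
175 304 -0.02199808399291292 0.045560469273646695
```

Emit:
send_rows(
  commands=[
    [[13, 34, 0, 0, 0, 0, 0.4], [13, 34, 0, 0, 0, 0, 0.4], [13, 34, 0, 0, 0, 0, 0.4], [13, 34, 0, 0, 0, 0, 0.4], [14, 34, 0, 0, 0, 0, 0.4], [14, 34.5, 0, 0, 0, 0, 0.4], [0, 0, 0, 0, 0, 0, 0.4], [0, 0, 0, 0, 0, 0, 0.4], [0, 0, 20, 0, 0, 0, 0.4], [0, 0, 30, 0, 0, 0, 0.4]],
  ],
)

```text
time_s: 48.15
tool_pos: [0.6561, -0.1198, 0.1356]
tool_rot: [180.0, 0.0, 86.1]
contact_force: [0.7, -0.5, -5.2]
gripper_width: 0.0488
grip_force: 48.9
```

Run:
```python
from h import *
slot(.005,.0735); f=bot.grab_frame("wrist"); cv2.imwrite("pics/w11.png",f[...,::-1])
```

```text
turn wz -0.1 shift [ 0.8  0.2 62.1] rot [180.    0.   86.1] pos [ 0.6561 -0.1198  0.1356] F [ 0.7 -0.5 -5.2]
```

View pics/w11.png

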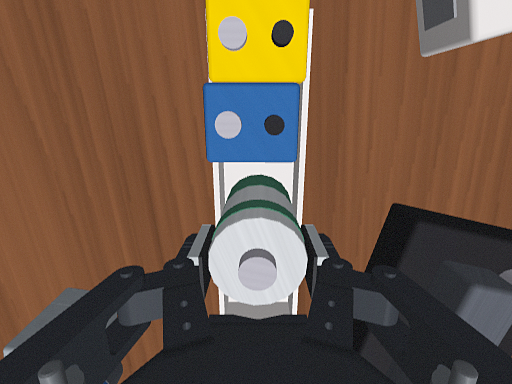

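Yellow (257,35) and blue (252,120) stand side by side, and the filter hangs over its slot. Lowering it.

Emit:
send_rows(
  commands=[
    [[0, 0, 20, 0, 0, 0, 0.4], [0, 0, 20, 0, 0, 0, 0.4], [0, 0, 12, 0, 0, 0, 0.4], [0, 0, 5, 0, 0, 0, 0.4], [0, 0, 3, 0, 0, 0, 0.4], [0, 0, 2, 0, 0, 0, 0.4], [0, 0, 0, 0, 0, 0, 0.4], [1, 0, 0, 0, 0, 0, 0.4], [1, 0, 0, 0, 0, 0, 0.4], [1, 0, 0, 0, 0, 0, 0.4]],
  ],
)

```text
time_s: 49.45
tool_pos: [0.6567, -0.116, 0.0746]
tool_rot: [180.0, -0.0, 86.2]
contact_force: [0.2, 1.0, -3.5]
gripper_width: 0.049
grip_force: 48.9
```

Emit:
send_rows(
  commands=[
    [[1, 0, 0, 0, 0, 0, 0.4], [0.5, 0, 0, 0, 0, 0, 0.4], [0, 0, 0, 0, 0, 0, 0.4], [0, 0, 1.3, 0, 0, 0, 0.4], [0, 0, 0, 0, 0, 0, 0.4], [0, 0, 0, 0, 0, 0, 0.4], [0, 0, 0, 0, 0, 0, 0.4], [0, 0, 0, 0, 0, 0, 0.4], [0, 0, 0, 0, 0, 0, 0.4], [0, 0, 0, 0, 0, 0, 0.4]],
  ],
)

```text
time_s: 50.7
tool_pos: [0.6567, -0.1146, 0.0732]
tool_rot: [-180.0, 0.0, 86.2]
contact_force: [-0.0, 0.4, -3.4]
gripper_width: 0.0486
grip_force: 48.9
```

Emit:
send_rows(
  commands=[
    [[0, 0, 0, 0, 0, 0, 0.6], [0, 0, 0, 0, 0, 0, 0.7], [0, 0, 0, 0, 0, 0, 1], [0, 0, 0, 0, 0, 0, 1], [0, 0, 0, 0, 0, 0, 1], [0, 0, -20, 0, 0, 0, 1], [0, 0, -40, 0, 0, 0, 1], [0, 0, -40, 0, 0, 0, 1], [0, 0, 0, 0, 0, 5, 1], [0, 0, 0, 0, 0, 5, 1]],
  ],
)

```text
time_s: 51.95
tool_pos: [0.6571, -0.1147, 0.1754]
tool_rot: [179.9, -0.0, 76.0]
contact_force: [-0.2, -0.1, -0.4]
gripper_width: 0.0855
grip_force: 0.0
```

Run:
```python
from h import *
bot.grab_frame("scene"); a=locs("scene","detector_grey")
bot.grab_frame("top"); print(a,locs("top","detector_grey"),locs("top","filter_grey"))
go(.446,-.264,.165)
```

```text
[([0.449, -0.262, 0.002], 0.59)] [] [([0.654, -0.114, 0.004], 0.62)]
turn wz -0.0 shift [-195.2 -169.4    8.9] rot [180.   -0.   76.3] pos [ 0.6569 -0.1146  0.1739] F [-0.2  0.8 -0.3]
```

Emit:
send_rows(
  commands=[
    [[-32, -28, 0, 0, 0, 0, 1], [-32, -28, 2, 0, 0, 0, 1], [-33, -28, 2, 0, 0, 0, 1], [-33, -28, 2, 0, 0, 0, 1], [-33, -28, 2, 0, 0, 0, 1], [-32, -28, 0, 0, 0, 4, 1], [0, 0, 0, 0, 0, 0, 1], [0, 0, 0, 0, 0, 0, 1], [0, 0, 0, 0, 0, 0, 1], [0, 0, 0, 0, 0, 0, 1]],
  ],
)

```text
time_s: 53.45
tool_pos: [0.4475, -0.2632, 0.1652]
tool_rot: [180.0, -0.0, 72.2]
contact_force: [0.1, -0.0, 0.4]
gripper_width: 0.0852
grip_force: 0.0
```

Run:
```python
from h import *
look("detector_grey",.085,.065)
C=cam("wrist")
for d in bot.regions_of("wrist","detector_grey")[:1]:
    # line fits of the left and right edges between rows
    m=d["pixels"]; rows=np.where(m.any(1))[0]; print(rows.min(),rows.max())
    for side in(0,1):
        px=[(np.where(m[r])[0][-side],r) for r in rows[15:-10]]
        P=back(C,px,.085)[:,:2]; a=np.polyfit(P[:,1],P[:,0],1); print(side,a,px[0],px[-1])
```

```text
[([0.444, -0.266, -0.0], 0.64)]
0.91 5190 (array([ 447., -259.]), array([68., 59.]), 75.9)
turn wz -0.0 shift [ -3.4  -2.3 100.2] rot [-180.    -0.    72.2] pos [ 0.4472 -0.2635  0.1652] F [ 0.4  0.6 -0.1]
153 232
0 [0.30572822 0.4959695 ] (np.int64(224), np.int64(168)) (np.int64(225), np.int64(222))
1 [0.25063606 0.5411808 ] (np.int64(290), np.int64(168)) (np.int64(292), np.int64(222))
```

Emit:
send_rows(
  commands=[
    [[-2, -1, 20, 0, 0, -2.8, 1], [0, 0, 30, 0, 0, 0, 1], [0, 0, 30, 0, 0, 0, 1], [0, 0, 19, 0, 0, 0, 1], [0, 0, 0, 0, 0, 0, 0.9], [0, 0, 0, 0, 0, 0, 0.8], [0, 0, 0, 0, 0, 0, 0.5], [0, 0, 0, 0, 0, 0, 0.5], [0, 0, 0, 0, 0, 0, 0.5], [0, 0, 0, 0, 0, 0, 0.5]],
  ],
)

```text
time_s: 54.9
tool_pos: [0.446, -0.2657, 0.0674]
tool_rot: [179.9, 0.0, 75.0]
contact_force: [0.4, -0.4, 5.3]
gripper_width: 0.0592
grip_force: 47.1
```

Emit:
send_rows(
  commands=[
    [[0, 0, -10, 0, 0, 0, 0.5], [0, 0, -20, 0, 0, 0, 0.5], [0, 0, -30, 0, 0, 0, 0.5], [0, 0, -30, 0, 0, 0, 0.5], [0, 0, -30, 0, 0, 0, 0.5], [0, 0, 0, 0, 0, -5.6, 0.5], [0, 0, 0, 0, 0, -5.6, 0.5], [0, 0, 0, 0, 0, 0, 0.5], [0, 0, 0, 0, 0, 0, 0.5], [0, 0, 0, 0, 0, 0, 0.5]],
  ],
)

```text
time_s: 56.15
tool_pos: [0.4454, -0.2653, 0.1863]
tool_rot: [-180.0, 0.0, 86.1]
contact_force: [-0.0, -0.2, -4.2]
gripper_width: 0.0597
grip_force: 50.5
```

Run:
```python
from h import *
slot(-.05,.185); held("",.018)
for d in bot.regions_of("wrist","detector_grey")[:1]:
    r=np.where(d["pixels"][:,250:265].sum(1)>7)[0]; print(r.min(),r.max(),toolx(r.max(),.018),toolx(r.min(),.103-.2))
e=np.array([-np.sin(CY),np.cos(CY)])
print("filter crate y by tcp",(np.array([.6567,-.1146])-CC)@e)
```

```text
turn wz -0.1 shift [104.9 200.8   1.3] rot [-180.     0.    86.1] pos [ 0.4454 -0.2653  0.1863] F [-0.  -0.2 -4.2]
[(311, 201, np.float64(-27.2)), (310, 99, np.float64(-26.6)), (319, 81, np.float64(-32.3)), (318, 77, np.float64(-31.6)), (171, 66, np.float64(47.1)), (172, 54, np.float64(46.7)), (212, 35, np.float64(27.8)), (211, 34, np.float64(28.3)), (214, 31, np.float64(26.8)), (213, 30, np.float64(27.3))]
172 310 -0.02657550575246423 0.019150220988245717
filter crate y by tcp 0.00942572553222527
```

Emit:
send_rows(
  commands=[
    [[17, 33, 0, 0, 0, 0, 0.5], [17, 33, 0, 0, 0, 0, 0.5], [18, 33, 0, 0, 0, 0, 0.5], [18, 34, 0, 0, 0, 0, 0.5], [18, 34, 0, 0, 0, 0, 0.5], [17, 34, 0, 0, 0, 0, 0.5], [0, 0, 0, 0, 0, 0, 0.5], [0, 0, 0, 0, 0, 0, 0.5], [0, 0, 20, 0, 0, 0, 0.5], [0, 0, 20, 0, 0, 0, 0.5]],
  ],
)

```text
time_s: 57.5
tool_pos: [0.6522, -0.1747, 0.1446]
tool_rot: [-180.0, 0.0, 86.1]
contact_force: [0.4, 0.3, -4.2]
gripper_width: 0.0591
grip_force: 51.7
```

Run:
```python
from h import *
slot(-.05,.0735); f=bot.grab_frame("wrist"); C=cam("wrist")
col=f[:,250:265].mean(1).astype(int); d=np.abs(np.diff(col,axis=0)).sum(1); print([(int(i)+1,int(d[i])) for i in np.where(d>45)[0]])
for d in bot.regions_of("wrist","filter_grey")[:1]:
    r=np.where(d["pixels"][:,252:260].any(1))[0]; print(r.min(),r.max(),back(C,[(256,r.min()),(256,r.max())],.09))
```

```text
turn wz -0.1 shift [ 0.8  0.4 71.1] rot [-180.     0.    86.1] pos [ 0.6522 -0.1747  0.1446] F [ 0.4  0.3 -4.2]
[(74, 53), (84, 70), (85, 397), (89, 46), (90, 53), (91, 66), (171, 101), (172, 374), (173, 48), (310, 127), (311, 183), (318, 52), (319, 97)]
89 162 [[ 0.6544092  -0.08926846  0.09      ]
 [ 0.6510942  -0.13709757  0.09      ]]
```

Emit:
send_rows(
  commands=[
    [[0, 0, 20, 0, 0, 0, 0.5], [0, 0, 20, 0, 0, 0, 0.5], [0, 0, 18, 0, 0, 0, 0.5], [0, 0, 6, 0, 0, 0, 0.5], [0, 0, 4, 0, 0, 0, 0.5], [0, 0, 2, 0, 0, 0, 0.5], [0, 0, 0, 0, 0, 0, 0.5], [1, 0, 0, 0, 0, 0, 0.5], [1, 0, 0, 0, 0, 0, 0.5], [1, 0, 0, 0, 0, 0, 0.5]],
  ],
)

```text
time_s: 58.85
tool_pos: [0.6533, -0.1709, 0.0763]
tool_rot: [180.0, -0.0, 86.2]
contact_force: [-0.5, 0.5, -4.4]
gripper_width: 0.0592
grip_force: 51.5
```

Emit:
send_rows(
  commands=[
    [[1, 0, 0, 0, 0, 0, 0.5], [1, 0, 0, 0, 0, 0, 0.5], [0, 0, 0, 0, 0, 0, 0.5], [0, 0, 1, 0, 0, 0, 0.5], [0, 0, 0, 0, 0, 0, 0.5], [0, 0, 0, 0, 0, 0, 0.5], [0, 0, 0, 0, 0, 0, 0.5], [0, 0, 0, 0, 0, 0, 0.5], [0, 0, 0, 0, 0, 0, 0.5], [0, 0, 0, 0, 0, 0, 0.5]],
  ],
)

```text
time_s: 60.1
tool_pos: [0.6533, -0.1691, 0.0752]
tool_rot: [-180.0, 0.0, 86.2]
contact_force: [0.1, -0.8, -4.6]
gripper_width: 0.0594
grip_force: 51.5
```

Emit:
send_rows(
  commands=[
    [[0, 0, 0, 0, 0, 0, 0.8], [0, 0, 0, 0, 0, 0, 0.9], [0, 0, 0, 0, 0, 0, 1], [0, 0, 0, 0, 0, 0, 1], [0, 0, 0, 0, 0, 0, 1], [0, 0, -20, 0, 0, 0, 1], [0, 0, -40, 0, 0, 0, 1], [0, 0, -40, 0, 0, 0, 1], [0, 0, 0, 0, 0, 0, 1], [0, 0, 0, 0, 0, 0, 1]],
  ],
)

```text
time_s: 61.35
tool_pos: [0.6533, -0.1691, 0.1758]
tool_rot: [180.0, 0.0, 86.2]
contact_force: [-0.7, -0.5, -0.1]
gripper_width: 0.0853
grip_force: 0.0
```

Run:
```python
from h import *
bot.grab_frame("scene"); a=locs("scene","pump_blue")
bot.grab_frame("top"); print(a,locs("top","pump_blue"),locs("top","detector_grey"))
go(.437,-.36,.165)
```

```text
[([0.443, -0.357, 0.001], 0.8), ([0.352, -0.427, 0.0], 0.74)] [] [([0.653, -0.169, 0.003], 0.47)]
turn wz -0.0 shift [-205.1 -202.8    9.6] rot [-179.9   -0.    86.2] pos [ 0.6531 -0.169   0.1746] F [-0.4 -0.4 -0.6]
```

Emit:
send_rows(
  commands=[
    [[-34, -33, 0, 0, 0, 0, 1], [-34, -33, 2, 0, 0, 0, 1], [-34, -34, 2, 0, 0, 0, 1], [-34, -34, 2, 0, 0, 0, 1], [-34, -34, 2, 0, 0, 0, 1], [-34, -33, 0, 0, 0, 0, 1], [0, 0, 0, 0, 0, 0, 1], [0, 0, 0, 0, 0, 0, 1], [0, 0, 0, 0, 0, 0, 1], [0, 0, 0, 0, 0, 0, 1]],
  ],
)

```text
time_s: 62.85
tool_pos: [0.4398, -0.3584, 0.1672]
tool_rot: [180.0, -0.0, 86.2]
contact_force: [-0.3, -0.5, -0.2]
gripper_width: 0.0855
grip_force: 0.0
```

Run:
```python
from h import *
look("pump_blue",.092,.066)
```

```text
[([0.352, -0.428, 0.004], 0.67), ([0.438, -0.358, 0.004], 0.65)]
0.79 2488 (array([ 373., -411.]), array([93., 40.]), 81.2)
0.76 4123 (array([ 437., -351.]), array([66., 55.]), 58.8)
turn wz -0.0 shift [-74.8 -82.6 101.2] rot [-180.    -0.    86.2] pos [ 0.4394 -0.3588  0.1672] F [ 0.3  0.1 -0.6]
```

Emit:
send_rows(
  commands=[
    [[0, -1.5, 20, 0, 0, 0, 1], [0, 0, 30, 0, 0, 0, 1], [0, 0, 30, 0, 0, 0, 1], [0, 0, 20, 0, 0, 0, 1], [0, 0, 0, 0, 0, 0, 0.9], [0, 0, 0, 0, 0, 0, 0.75], [0, 0, 0, 0, 0, 0, 0.45], [0, 0, 0, 0, 0, 0, 0.45], [0, 0, 0, 0, 0, 0, 0.45], [0, 0, 0, 0, 0, 0, 0.45]],
  ],
)

```text
time_s: 64.25
tool_pos: [0.4379, -0.3595, 0.0685]
tool_rot: [179.9, 0.1, 86.1]
contact_force: [-1.9, -0.1, 5.7]
gripper_width: 0.0552
grip_force: 46.1
```

Emit:
send_rows(
  commands=[
    [[0, 0, -10, 0, 0, 0, 0.45], [0, 0, -20, 0, 0, 0, 0.45], [0, 0, -30, 0, 0, 0, 0.45], [0, 0, -30, 0, 0, 0, 0.45], [0, 0, -30, 0, 0, 0, 0.45], [0, 0, 0, 0, 0, 0, 0.45], [0, 0, 0, 0, 0, 0, 0.45], [0, 0, 0, 0, 0, 0, 0.45], [0, 0, 0, 0, 0, 0, 0.45], [0, 0, 0, 0, 0, 0, 0.45]],
  ],
)

```text
time_s: 65.5
tool_pos: [0.4375, -0.3589, 0.1868]
tool_rot: [-180.0, -0.0, 86.2]
contact_force: [0.0, 0.5, -2.9]
gripper_width: 0.055
grip_force: 48.7
```

Run:
```python
from h import *
slot(-.106,.185); held("",.025)
e=np.array([-np.sin(CY),np.cos(CY)])
print("grey crate y by tcp",(np.array([.6533,-.1691])-CC)@e)
```

```text
turn wz -0.0 shift [142.9 202.4   1.8] rot [-180.    -0.    86.2] pos [ 0.4375 -0.3589  0.1868] F [ 0.   0.5 -2.9]
[(316, 141, np.float64(-24.0)), (315, 140, np.float64(-23.4)), (296, 108, np.float64(-12.3)), (319, 104, np.float64(-25.8)), (213, 101, np.float64(30.2)), (168, 99, np.float64(50.0)), (261, 85, np.float64(6.7)), (318, 84, np.float64(-25.2)), (201, 80, np.float64(35.7)), (260, 79, np.float64(7.2))]
grey crate y by tcp -0.04517978575105146
```

Emit:
send_rows(
  commands=[
    [[23, 34, 0, 0, 0, 0, 0.45], [23, 34, 0, 0, 0, 0, 0.45], [23, 34, 0, 0, 0, 0, 0.45], [23, 34, 0, 0, 0, 0, 0.45], [23, 34, 0, 0, 0, 0, 0.45], [23, 32.4, 0, 0, 0, 0, 0.45], [0, 0, 0, 0, 0, 0, 0.45], [0, 0, 0, 0, 0, 0, 0.45], [0, 0, 20, 0, 0, 0, 0.45], [0, 0, 20, 0, 0, 0, 0.45]],
  ],
)

```text
time_s: 66.8
tool_pos: [0.648, -0.2356, 0.1455]
tool_rot: [-180.0, 0.0, 86.1]
contact_force: [-0.4, -0.5, -4.3]
gripper_width: 0.0551
grip_force: 49.4
```

Run:
```python
from h import *
slot(-.1105,.0745); f=bot.grab_frame("wrist"); C=cam("wrist")
for d in bot.regions_of("wrist","detector_grey")[:1]:
    r=np.where(d["pixels"][:,252:260].any(1))[0]; print(r.min(),r.max(),back(C,[(256,r.min()),(256,r.max())],.09))
```

```text
turn wz -0.1 shift [ 1.4  0.6 71. ] rot [-180.     0.    86.1] pos [ 0.648  -0.2356  0.1455] F [-0.4 -0.5 -4.3]
75 158 [[ 0.65079527 -0.14158202  0.09      ]
 [ 0.64707347 -0.19523402  0.09      ]]
```

Emit:
send_rows(
  commands=[
    [[1, 0.5, 20, 0, 0, 0, 0.45], [0, 0, 20, 0, 0, 0, 0.45], [0, 0, 18, 0, 0, 0, 0.45], [0, 0, 6, 0, 0, 0, 0.45], [0, 0, 4, 0, 0, 0, 0.45], [0, 0, 2, 0, 0, 0, 0.45], [0, 0, 1, 0, 0, 0, 0.45], [0, 0, 0, 0, 0, 0, 0.45], [0, 0, 0, 0, 0, 0, 0.45], [0, 0, 0, 0, 0, 0, 0.45]],
  ],
)

```text
time_s: 68.15
tool_pos: [0.6494, -0.234, 0.0763]
tool_rot: [180.0, 0.0, 86.2]
contact_force: [0.2, -0.2, -2.5]
gripper_width: 0.0551
grip_force: 49.4
```

Emit:
send_rows(
  commands=[
    [[0, 0, 0, 0, 0, 0, 0.65], [0, 0, 0, 0, 0, 0, 0.75], [0, 0, 0, 0, 0, 0, 1], [0, 0, 0, 0, 0, 0, 1], [0, 0, 0, 0, 0, 0, 1], [0, 0, -20, 0, 0, 0, 1], [0, 0, -40, 0, 0, 0, 1], [-20, 0, -40, 0, 0, 0, 1], [-40, -20, -40, 0, 0, 0, 1], [0, -30, -30, 0, 0, 0, 1]],
  ],
)

```text
time_s: 69.4
tool_pos: [0.5946, -0.2936, 0.249]
tool_rot: [179.9, 0.1, 85.9]
contact_force: [-0.4, 0.3, 0.5]
gripper_width: 0.0852
grip_force: 0.0
```

Run:
```python
from h import *
e=np.array([-np.sin(CY),np.cos(CY)]); g=np.array([np.cos(CY),np.sin(CY)])
for n in("scene","top","wrist"):
    f=bot.grab_frame(n); cv2.imwrite(f"pics/end_{n}.png",f[...,::-1])
    for t in("detector_yellow","detector_blue","filter_grey","detector_grey","pump_blue","vent_tip","disc1","mug","jar"):
        L=locs(n,t); print(n,t,[(p,c,np.round([(np.array(p[:2])-CC)@g,(np.array(p[:2])-CC)@e],3).tolist()) for p,c in L][:3])
a=cv2.imread("pics/end_scene.png")[150:330,100:420]; b=cv2.imread("pics/end_top.png")[120:230,140:370]
a=cv2.resize(a,(560,315),interpolation=2); b=cv2.resize(b,(560,268),interpolation=2); cv2.imwrite("pics/fin.png",np.vstack([a,b]))
```

```text
scene detector_yellow [([0.666, -0.009, 0.007], 0.91, [0.002, 0.115]), ([0.606, 0.168, 0.012], 0.67, [-0.069, 0.288]), ([0.653, -0.171, 0.004], 0.52, [0.0, -0.047])]
scene detector_blue [([0.657, -0.056, 0.012], 0.74, [-0.004, 0.068]), ([0.556, 0.228, -0.002], 0.25, [-0.123, 0.345])]
scene filter_grey [([0.656, -0.116, 0.002], 0.63, [-0.001, 0.008])]
scene detector_grey [([0.651, -0.168, 0.005], 0.98, [-0.002, -0.044])]
scene pump_blue [([0.652, -0.232, 0.005], 0.98, [0.003, -0.108]), ([0.638, -0.358, 0.088], 0.7, [-0.002, -0.235]), ([0.354, -0.428, 0.002], 0.57, [-0.281, -0.323])]
scene vent_tip [([0.638, -0.359, 0.09], 0.69, [-0.002, -0.236])]
scene disc1 [([0.621, 0.445, -0.003], 0.91, [-0.073, 0.565]), ([0.609, 0.166, 0.011], 0.9, [-0.066, 0.286]), ([0.37, 0.293, -0.0], 0.75, [-0.313, 0.397])]
scene mug [([0.482, 0.438, 0.004], 0.82, [-0.211, 0.549]), ([0.655, -0.055, 0.007], 0.52, [-0.006, 0.069]), ([0.608, 0.172, 0.008], 0.3, [-0.068, 0.292])]
scene jar [([0.515, -0.451, 0.004], 0.91, [-0.119, -0.336]), ([0.484, 0.439, 0.003], 0.65, [-0.209, 0.55])]
top detector_yellow [([0.659
[... 424 characters left out ...]
[0.62, 0.446, 0.0], 0.79, [-0.074, 0.566]), ([0.622, 0.271, 0.012], 0.77, [-0.06, 0.392]), ([0.37, 0.294, 0.004], 0.55, [-0.313, 0.398])]
top mug [([0.479, 0.442, 0.0], 0.73, [-0.214, 0.553])]
top jar []
wrist detector_yellow []
wrist detector_blue [([0.51, -0.451, 0.0], 0.43, [-0.124, -0.336])]
wrist filter_grey [([0.656, -0.114, 0.002], 0.59, [-0.001, 0.01])]
wrist detector_grey [([0.656, -0.167, 0.004], 0.83, [0.003, -0.043])]
wrist pump_blue [([0.649, -0.232, 0.007], 0.91, [0.0, -0.108]), ([0.354, -0.426, 0.003], 0.83, [-0.281, -0.321])]
wrist vent_tip [([0.634, -0.357, 0.09], 0.67, [-0.007, -0.234])]
wrist disc1 []
wrist mug []
wrist jar [([0.507, -0.453, -0.0], 0.73, [-0.127, -0.338])]
```

View pics/fin.png

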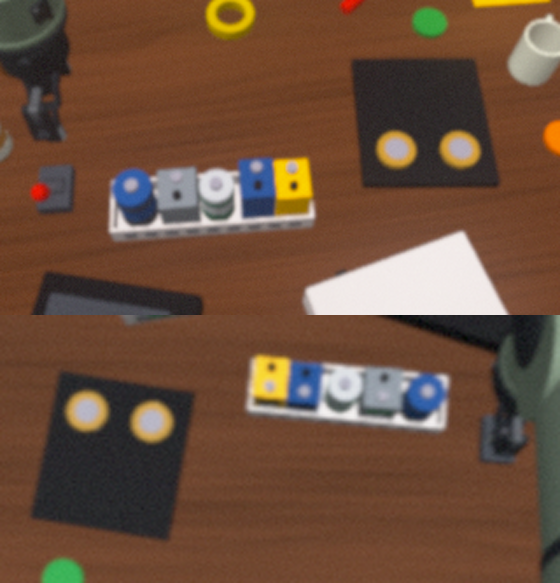

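The last picture shows all five instruments upright in the crate, both discs in the pocket positions, and the lever thrown over at (40,190). There is time left, so I re-press the lever against its stop and touch-test the discs' height.

Run:
```python
from h import *
go(.580,-.357,.092,90)
```

```text
turn wz -3.8 shift [-66.5 -15.5 154.2] rot [-180.    -0.    86.2] pos [ 0.5955 -0.2905  0.2462] F [ 0.1  0.4 -0.6]
```

Emit:
send_rows(
  commands=[
    [[0, 0, 0, 0, 0, -3.8, 0], [-22, -5, 0, 0, 0, 0, 0], [-22, -5, 0, 0, 0, 0, 0], [-22, -5, 0, 0, 0, 0, 0], [0, 0, 40, 0, 0, 0, 0], [0, 0, 40, 0, 0, 0, 0], [0, 0, 40, 0, 0, 0, 0], [0, 0, 34, 0, 0, 0, 0], [0, 0, 0, 0, 0, 0, 0], [0, 0, 0, 0, 0, 0, 0]],
  ],
)

```text
time_s: 72.15
tool_pos: [0.5809, -0.3573, 0.0936]
tool_rot: [179.9, 0.0, 89.9]
contact_force: [0.4, -0.3, -0.2]
gripper_width: -0.0
grip_force: 0.0
```

Emit:
send_rows(
  commands=[
    [[0, 6, 0, 0, 0, 0, 0], [0, 6, 0, 0, 0, 0, 0], [0, 6, 0, 0, 0, 0, 0], [0, 5, 0, 0, 0, 0, 0], [0, 4, 0, 0, 0, 0, 0], [0, 3, 0, 0, 0, 0, 0], [0, 2, 0, 0, 0, 0, 0], [0, 1, 0, 0, 0, 0, 0], [0, 0, 0, 0, 0, 0, 0], [0, 0, 0, 0, 0, 0, 0]],
  ],
)

```text
time_s: 73.4
tool_pos: [0.6102, -0.3566, 0.0918]
tool_rot: [-179.6, -0.0, 89.9]
contact_force: [-23.0, 6.1, 13.9]
gripper_width: -0.0003
grip_force: 11.5
```

The lever is at its stop (23 N, no movement). Next is the disc touch test.

Emit:
send_rows(
  commands=[
    [[0, -15, 0, 0, 0, 0, 0], [0, -10, -40, 0, 0, 0, 0], [0, 0, -50, 0, 0, 0, 0], [0, 0, -30, 0, 0, 0, 0], [40, 0, 0, 0, 0, 0, 0], [55, 0, 0, 0, 0, 0, 0], [55, 0, 0, 0, 0, 0, 0], [55, 0, 0, 0, 0, 0, 0], [55, 0, 0, 0, 0, 0, 0], [55, 0, 0, 0, 0, 0, 0]],
  ],
)

```text
time_s: 74.65
tool_pos: [0.5886, -0.0398, 0.2124]
tool_rot: [180.0, 0.0, 89.9]
contact_force: [0.5, -0.5, 0.2]
gripper_width: 0.0001
grip_force: 0.0
```

Emit:
send_rows(
  commands=[
    [[50, 5, 0, 0, 0, 0, 0], [50, 5, 0, 0, 0, 0, 0], [50, 5, 0, 0, 0, 0, 0], [50, 5, 0, 0, 0, 0, 0], [0, 0, 0, 0, 0, 0, 0], [0, 0, 0, 0, 0, 0, 0], [0, 0, 0, 0, 0, 0, 0], [0, 0, 0, 0, 0, 0, 0], [0, 0, 0, 0, 0, 0, 0], [0, 0, 0, 0, 0, 0, 0]],
  ],
)

```text
time_s: 75.9
tool_pos: [0.6088, 0.1583, 0.2122]
tool_rot: [-180.0, 0.0, 89.9]
contact_force: [-0.1, 0.1, -0.3]
gripper_width: -0.0001
grip_force: 0.0
```

Run:
```python
from h import *
go(.609,.1725,.045)
f=bot.grab_frame("wrist"); C=cam("wrist")
print(locs("wrist","disc1"),locs("wrist","pocket_right"))
hsv=cv2.cvtColor(f,cv2.COLOR_RGB2HSV); m=cv2.inRange(hsv,(15,80,100),(32,255,255))
n,l,st,ce=cv2.connectedComponentsWithStats(m)
for i in range(1,n):
    if st[i,4]>800: print(st[i],[rect(C,l==i,z) for z in(.023,.028)])
```

```text
turn wz -0.0 shift [1.420e+01 1.000e-01 1.672e+02] rot [-180.     0.    89.9] pos [0.6088 0.1583 0.2122] F [-0.1  0.1 -0.3]
[([0.606, 0.17, 0.008], 0.9), ([0.618, 0.275, 0.011], 0.78), ([0.369, 0.297, 0.0], 0.73)] []
[ 243   41   53   59 1557] [(array([621., 271.]), array([59., 58.]), 89.9), (array([621., 270.]), array([59., 57.]), 89.9)]
[ 233  134   49   49 1198] [(array([607., 172.]), array([59., 59.]), 89.9), (array([607., 173.]), array([58., 58.]), 89.9)]
[  23  277   68   58 2535] [(array([314., -41.]), array([109.,  75.]), 32.1), (array([319., -37.]), array([107.,  74.]), 32.1)]
```

Emit:
send_rows(
  commands=[
    [[14, 0, 20, 0, 0, 0, 0], [0, 0, 40, 0, 0, 0, 0], [0, 0, 40, 0, 0, 0, 0], [0, 0, 40, 0, 0, 0, 0], [0, 0, 22, 0, 0, 0, 0], [0, 0, 5, 0, 0, 0, 0], [0, 0, 4, 0, 0, 0, 0], [0, 0, 2, 0, 0, 0, 0], [0, 0, 1, 0, 0, 0, 0], [0, 0, 0, 0, 0, 0, 0]],
  ],
)

```text
time_s: 77.3
tool_pos: [0.609, 0.1725, 0.0386]
tool_rot: [180.0, -0.0, 89.9]
contact_force: [0.2, 0.9, 0.1]
gripper_width: 0.0001
grip_force: 0.0
```

Emit:
send_rows(
  commands=[
    [[0, 0, 1, 0, 0, 0, 0], [0, 0, 0, 0, 0, 0, 0], [0, 0, 1, 0, 0, 0, 0], [0, 0, 0, 0, 0, 0, 0], [0, 0, 1, 0, 0, 0, 0], [0, 0, 0, 0, 0, 0, 0], [0, 0, 0.5, 0, 0, 0, 0], [0, 0, 0, 0, 0, 0, 0], [0, 0, 0, 0, 0, 0, 0], [0, 0, 0, 0, 0, 0, 0]],
  ],
)

```text
time_s: 78.55
tool_pos: [0.6088, 0.1726, 0.0347]
tool_rot: [180.0, -0.0, 90.0]
contact_force: [-0.6, 0.2, 0.5]
gripper_width: 0.0001
grip_force: 0.0
```

The right disc's top is below 24 mm, so it is seated. Now the left.

Emit:
send_rows(
  commands=[
    [[0, 0, -20, 0, 0, 0, 0], [0, 0, -20, 0, 0, 0, 0], [33, 5, 0, 0, 0, 0, 0], [33, 5, 0, 0, 0, 0, 0], [33, 3, 0, 0, 0, 0, 0], [0, 0, 0, 0, 0, 0, 0], [0, 0, 20, 0, 0, 0, 0], [0, 0, 14, 0, 0, 0, 0], [0, 0, 2, 0, 0, 0, 0], [0, 0, 0, 0, 0, 0, 0]],
  ],
)

```text
time_s: 79.8
tool_pos: [0.6219, 0.2713, 0.0387]
tool_rot: [-180.0, 0.0, 89.9]
contact_force: [0.3, 0.5, -0.1]
gripper_width: -0.0005
grip_force: 0.0
```

Emit:
send_rows(
  commands=[
    [[0, 0, 1, 0, 0, 0, 0], [0, 0, 0, 0, 0, 0, 0], [0, 0, 1, 0, 0, 0, 0], [0, 0, 0, 0, 0, 0, 0], [0, 0, 1, 0, 0, 0, 0], [0, 0, 0, 0, 0, 0, 0], [0, 0, 0.5, 0, 0, 0, 0], [0, 0, 0, 0, 0, 0, 0], [0, 0, 0, 0, 0, 0, 0], [0, 0, 0, 0, 0, 0, 0]],
  ],
)

```text
time_s: 81.05
tool_pos: [0.6219, 0.2715, 0.0353]
tool_rot: [-180.0, -0.0, 90.0]
contact_force: [-0.0, -0.1, 0.2]
gripper_width: -0.0
grip_force: 0.0
```

Both are seated. I retract, check once more that nothing was knocked aside, and hand in.

Emit:
send_rows(
  commands=[
    [[0, 0, -20, 0, 0, 0, 0], [0, 0, -40, 0, 0, 0, 0], [0, 0, -40, 0, 0, 0, 0], [0, 0, -40, 0, 0, 0, 0], [0, 0, -40, 0, 0, 0, 0], [0, 0, 0, 0, 0, 0, 0], [0, 0, 0, 0, 0, 0, 0], [0, 0, 0, 0, 0, 0, 0], [0, 0, 0, 0, 0, 0, 0], [0, 0, 0, 0, 0, 0, 0]],
  ],
)

```text
time_s: 82.3
tool_pos: [0.6217, 0.2715, 0.2148]
tool_rot: [-180.0, 0.0, 90.0]
contact_force: [0.5, 1.2, -0.1]
gripper_width: 0.0003
grip_force: 0.0
```

Run:
```python
from h import *
ok=True
bot.grab_frame("scene")
for t in("detector_yellow","detector_blue","filter_grey","detector_grey","pump_blue","disc1","vent_tip"): print(t,locs("scene",t)[:3])
bot.grab_frame("wrist"); print(locs("wrist","disc1"))
print(bot.sign_off())
```

```text
detector_yellow [([0.662, -0.008, 0.006], 0.7)]
detector_blue [([0.654, -0.056, 0.008], 0.95)]
filter_grey [([0.657, -0.116, 0.003], 0.56)]
detector_grey [([0.653, -0.169, 0.004], 0.61)]
pump_blue [([0.652, -0.233, 0.006], 0.96), ([0.354, -0.43, 0.002], 0.95)]
disc1 [([0.606, 0.172, 0.012], 0.84), ([0.615, 0.272, 0.01], 0.79), ([0.622, 0.444, -0.002], 0.64)]
vent_tip [([0.481, 0.441, 0.001], 0.49), ([0.636, -0.358, 0.09], 0.44), ([0.658, -0.056, 0.007], 0.39)]
[([0.607, 0.168, 0.008], 0.78), ([0.62, 0.273, 0.009], 0.67), ([0.369, 0.296, -0.001], 0.67)]
the job is handed in; nothing more can be done
None
```

I handed the job in at about 82 s without seeing a verdict: by my checks the lever is at its stop, both discs are seated in their pockets, all five instruments stand upright in the crate, and the mug and jar read where they started.

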